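# Index the sample-bottle carousel to its stop

## Task

Bring the next bottle on the sampling carousel under the spout: first swing the stop lever fully in, then wind the crank clockwise (several turns) until the carousel comes up firm against the stop, wherever that is set, and leave it bearing there. Wind up to the stop gently so that it is not rammed, turn the carousel only by its crank without touching it or its bottles, and leave the other things on the bench where they are.

Things in the scene. Friction and masses are not known exactly. Their poses are not given: they have to be found in the camera images.
- indexer: Grey steel bottle indexer, bolted down: base plate 285 x 440 x 12 mm. Origin on the table; at yaw 0 (yaw within 0.25 rad) its x points away from the robot, y to the robot's left. At y = +100 mm the carousel; at x = -30, y = -110 mm the gear case (100 x 110 mm, top at 90 mm) with the crank; beyond the carousel a spout on a post 210 mm tall.
- carousel: Aluminium turntable, radius 112 mm, with six fixed glass bottles (31 mm wide, tops 102 mm above the table) every 60 degrees at 82 mm radius; six steel tabs on its rim reach 129 mm radius. Origin on its upright axis. It turns anticlockwise from above as the crank is wound clockwise: 24 crank turns to one of its own.
- stop_lever: Two-armed steel lever on an upright pivot, at the carousel's robot side. Origin on the pivot. One arm carries the screwed-in nose, 60 mm out, the other (70 mm) the handle. Swung in (home, on its own hard stop) its yaw equals the indexer's; it starts swung out, yaw 0.75 to 1.0 rad more (end of travel 1.05). It stays where left; moving it takes about 2 N at the handle.
- stop_arm (a point): End of the stop lever's nose arm, 46 mm above the table; beyond it an adjusting screw carries the nose, a downward pin 10 mm wide in the rim tabs' path when swung in. Home: x = -122, y = +72 mm of the indexer. The screw is set differently each time, by up to 6 mm either way along the rim (1.2 radians of crank), and no reading tells how: the stop is found by feel.
- stop_handle (a point): On the axis of the lever's handle, an upright steel post 16 mm in diameter, free from 52 to 96 mm above the table; this point at 78 mm. 70 mm from the pivot. Home: x = -177.5, y = -19.5 mm of the indexer. To swing the stop in it moves clockwise from above about the pivot.
- stop_pivot (a point): Fixed point on the stop lever's pivot axis, x = -128, y = +30 mm of the indexer.
- crank_axis (a point): Fixed point on the crank's upright axis, 112 mm above the table (top of the crank arm). About 1.8 to 2.8 clockwise turns remain at the start. Running load about 2.5 N at the grip, all friction (it resists either way, also at rest); when a tab meets the swung-in stop the load climbs steeply within a few mm of grip travel.
- crank_grip_mid (a point): Middle of the crank's grip, 138 mm above the table: upright black cylinder 16 mm in diameter, 112 to 157 mm above the table, spinning freely on its pin, 45 mm from the crank axis, starting anywhere round it. At the stop each newton beyond the running load presses the stop with about 9 N; let go, the worm keeps up to about 20 N of that press.
- next_bottle (a point): Centre of the mouth of the next bottle, the one coming round to the spout: at the start 30 to 40 degrees short of it (clockwise of it from above), 82 mm from the carousel axis, 102 mm above the table.
- spout_tip (a point): Lower end of the fixed spout, 145 mm above the table, above the next bottle's place. Against the stop the bottle stands within 4.5 mm of straight below it; the stop, not the eye, sets the exact place.
- bung_a: Tapered wooden bung, 52 mm wide, 36 mm tall; a bystander, leave it alone. Origin at its underside.
- bung_b: Tapered wooden bung, 52 mm wide, 36 mm tall; a bystander, leave it alone. Origin at its underside.
- thief: Steel sampling tube with a ring, 26 mm thick, 305 mm long, lying; a bystander, leave it alone. Origin at its underside.
- mallet: Wooden mallet, lying; a bystander, leave it alone. Origin at its underside.
- flask: Amber glass bottle, 48 mm wide, 100 mm tall; a bystander, leave it alone. Origin at its underside.
- nosing_cup: Glass tumbler, 64 mm wide, 70 mm tall; a bystander, leave it alone. Origin at its underside.
- bung_wrench: Steel wrench, lying; a bystander, leave it alone. Origin at its underside.

How it is judged:
On the way:
1. the stop lever is swung fully in before the bottle arrives (x of stop_arm in the frame of indexer above -0.126 m and horizontal distance between next_bottle and spout_tip above 0.02 m), for 0.2 s.
At the end, for the whole second after the job is handed in: The stop lever is home (its arm within about 4 mm of its swung-in place), the next bottle stands within 6 mm of straight below the spout, the carousel is at rest and its tab still bears on the stop with more than 6 N (x of stop_arm in the frame of indexer above -0.126 m and horizontal distance between next_bottle and spout_tip below 0.006 m and contact force between carousel and stop_lever above 6 N and angular speed of carousel below 0.02 rad/s); the robot touches nothing.
It fails at once if the stop is rammed: the carousel presses on the stop lever with more than 80 N (contact force between carousel and stop_lever above 80 N).
It fails at once if the robot touches the carousel or its bottles (over 2 N) (contact force between the arm and carousel above 2 N).
It fails at once if the robot's fingers touch the carousel or its bottles (over 2 N) (contact force between the fingers and carousel above 2 N).
It fails at once if a bystander is moved by more than 30 mm (distance of any of bung_a, bung_b, thief, mallet, flask, nosing_cup, bung_wrench from where it was at the start of the episode above 0.03 m).
It also fails if it takes over 72 s, if anything falls off the work surface, if the arm or the gripper's body presses on something with over 40 N, if the wrist force passes 120 N, or if a joint passes its speed limit or range.

## Robot

A 6-joint arm with a two-finger parallel gripper is mounted at the origin on the work surface. World frame = base frame: x ahead of the robot, y to its left, z up, the work surface at z = 0. Lengths are in m, angles in rad, forces in N, time in s.
With the tool pointing down it reaches from about 0.325 to 0.9 m from the base axis. Payload 3.5 kg.
Tool frame: the origin (TCP) lies midway between the tips of the shut fingers; the grasp point (between the pads) lies 19 mm behind it (grasp_offset is the distance from the TCP to the grasp point, in m); x points along the fingers, y is the direction in which the jaws open and shut, and the axes are right-handed (so a half turn about x gives the same grasp; the last joint's range is limited). The gripper opens to 85 mm and grips with 20 to 120 N. Pads are 22 mm wide; open, the fingers measure 114 mm over their backs; the gripper's body (76 mm by 85 mm) begins 54 mm behind the grasp point. The pads swing forward as they close: fully open they stand 13 mm farther back than shut.
Start: joints at [-1.211, 0.276, -0.026, 1.268, 0, 1.467], TCP at [0.279, -0.559, 0.231] pointing down, gripper open.
Joint ranges: [-3.12, 3.12], [-0.85, 1.88], [-1.08, 1.24], [-1.95, 2.15], [-1.57, 1.53], [-3.14, 3.14]. Speed limits (rad/s): [2.57, 2.57, 3.14, 3.14, 3.14, 3.14].

## Interface

Orientations are given as a unit quaternion [w, x, y, z].
In Python, from cell import read_state, snapshot, camera_model, hand_in, grasp_offset gives the robot as it stands. The module is installed in compiled form; this text tells all that it offers.
- The arm moves only by the tool play_rows, never from a script. Its argument "plan" is a list of rows, each a list of 5 numbers: the shift along the tool's x, y, z in mm, then the turn about the tool's x in degrees, then the finger opening in mm, from 0 to 85.4. A call has 1 to 5 rows; each row shifts and turns the commanded pose from where the row before left it, along the tool's axes as they then stand; what a row does not reach is not made up. A row lasts 1/12 s, in which the tool goes at most 41.7 mm and 7.16 degrees, less where a joint would pass 70% of its speed; a pose out of reach is approached as far as the arm can. A call is refused whole if a number of a shift passes 41.7 or a number of a turn 7.16, either way. A call with a gripper value outside its range is refused whole. The fingers move at their own pace and stop on an object; "grip_force" is the grip in N (left out, the last holds). Time passes only in rows, so rows that do not move let the fingers close. It gives the time, the measured TCP pose, the force and the opening at its end, in the units of the state.
- read_state(): the state, without advancing time (a new reading comes with each control period).
- snapshot(name): name is "scene" or "top" or "wrist"; returns the picture (400x640x3 uint8, red, green, blue); there is no depth.
- camera_model(name): a dict with "camera_matrix" (3x3 intrinsics, pixels), "extrinsics" (4x4, takes a point from world to camera coordinates); the wrist camera has in their place "mount" (4x4, takes a point from camera to tool coordinates, whose origin is the TCP and whose axes are the tool frame's). Camera axes: x right, y up, looking along -z (the intrinsics and any distortion apply to the point x, -y, -z); pixel columns grow to the right and rows downward; lengths in m; the calibration is good to about 2 mm. A picture is of the moment at which its call begins: read the wrist's pose just before it. camera_model takes no time and is no camera call.
- hand_in(): hands the job in, once; it reports no verdict.
The state is a dict: "time_s": time; "joint_pos": joint angles; "joint_velocities": joint speeds; "joint_efforts": joint torques, N m; "tcp_pos": TCP position; "tcp_rot": TCP orientation; "force": force on the tool from outside, world axes, zero at the start; "ft_torque": the same for the moment, N m; "opening": finger opening in m.
Only numpy, scipy, OpenCV 4.12 (cv2) and the standard library are available. Lean on these libraries where they do the work, as an engineer would, in place of code of your own. Each camera call takes 0.05 s, during which the arm holds its last target.

## Working session

There is one attempt and no reset: what is moved stays moved. The work goes in short steps, Python scripts to look and compute and a tool call to move; the robot and the scene stay as the last step left them, time stands still between calls to the robot, and variables do not carry over. Pictures are saved under pics/ and viewed, and the job is handed in when it is done.

Besides the shell and the picture viewer there is one more tool, called after "Emit:" by a JSON object that holds its "fn" and its "kwargs", one argument or row to a line. play_rows: Moves the arm, as the interface text tells. Its arguments: {"type":"object","properties":{"plan":{"type":"array"},"grip_force":{"type":"number"}},"required":["plan"]}

```bash
mkdir -p pics; python3 - <<'E'
from cell import *
import cv2
s=read_state();print(s)
for n in("scene","top","wrist"):
    cv2.imwrite(f"pics/{n}0.png",snapshot(n)[:,:,::-1]);print(n,camera_model(n))
print(grasp_offset() if callable(grasp_offset) else grasp_offset)
E
```

```text
{'time_s': 0.0, 'joint_pos': array([-1.21137841e+00,  2.77102021e-01, -2.79067662e-02,  1.26798447e+00,
       -3.03908217e-06,  1.46739297e+00]), 'joint_velocities': array([-5.71224913e-06,  2.02816120e-03,  3.43294310e-04,  5.53444410e-04,
        7.16137728e-04, -1.08263151e-04]), 'joint_efforts': array([ 1.21785288e-03, -4.45504975e+01,  2.95202351e+01,  1.63931167e-02,
       -4.28141959e-05, -1.84871681e-06]), 'tcp_pos': array([ 0.27875758, -0.55851552,  0.23016673]), 'tcp_rot': array([-0.16140516, -0.68815739, -0.16294564,  0.68835783]), 'force': array([-0.15743987, -0.22743638,  0.43138823]), 'ft_torque': array([0.00401611, 0.02404269, 0.03274434]), 'opening': 0.08519543060747889}
scene {'camera_matrix': array([[433.24462242,   0.        , 330.01348754],
       [  0.        , 433.24462242, 196.73560571],
       [  0.        ,   0.        ,   1.        ]]), 'extrinsics': array([[ 0.89221265,  0.45149025,  0.01063647, -0.51930013],
       [-0.31935182,  0.61408395,  0.72174463,  0.08958195],
       [ 0.31932898, -0.64734647,  0.69207771, -1.27484196],
       [ 0.        ,  0.  
[... 310 characters left out ...]
-0.02662607,  0.09011904, -0.55819293],
       [-0.0909149 , -0.03036511,  0.99539562, -1.18389298],
       [ 0.        ,  0.        ,  0.        ,  1.        ]])}
wrist {'camera_matrix': array([[348.03466584,   0.        , 318.22714065],
       [  0.        , 348.03466584, 194.12501836],
       [  0.        ,   0.        ,   1.        ]]), 'mount': array([[-9.24815317e-04,  2.59739749e-01, -9.65678211e-01,
        -1.43506965e-01],
       [ 9.99999251e-01,  1.01452878e-03, -6.84804904e-04,
         6.21440854e-04],
       [ 8.01837279e-04, -9.65678121e-01, -2.59740493e-01,
        -6.59885527e-02],
       [ 0.00000000e+00,  0.00000000e+00,  0.00000000e+00,
         1.00000000e+00]])}
0.0187
```

View pics/top0.png

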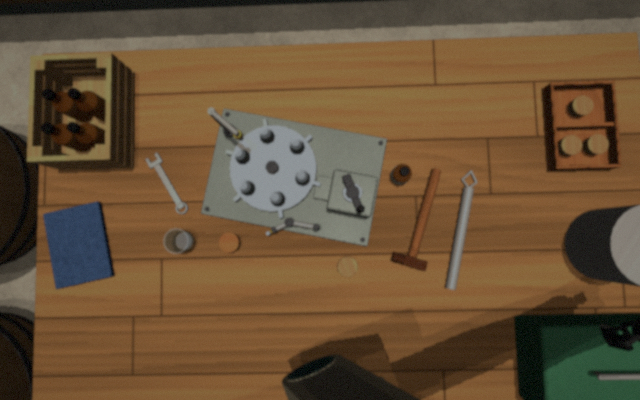

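View pics/scene0.png

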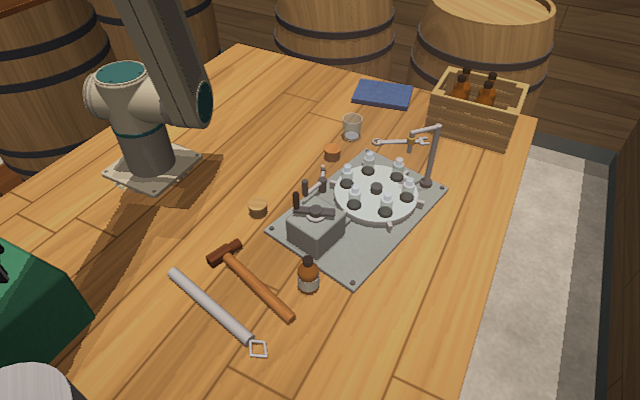

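```bash
cat > h.py <<'E'
import numpy as np,cv2
from cell import *
def ray(name,uv,z):
    c=camera_model(name);K=c['camera_matrix'];E=c['extrinsics']
    d=np.array([(uv[0]-K[0,2])/K[0,0],-(uv[1]-K[1,2])/K[1,1],-1.])
    R=E[:3,:3];o=-R.T@E[:3,3];d=R.T@d
    return o+d*(z-o[2])/d[2]
def proj(name,p):
    c=camera_model(name);K=c['camera_matrix'];E=c['extrinsics']
    q=E[:3,:3]@np.asarray(p)+E[:3,3]
    return K[0,0]*q[0]/-q[2]+K[0,2],K[1,1]*-q[1]/-q[2]+K[1,2]
E
python3 - <<'E'
import cv2
a=cv2.imread('pics/top0.png')[95:255,190:400]
cv2.imwrite('pics/topc.png',cv2.resize(a,None,fx=3.8,fy=3.7,interpolation=cv2.INTER_CUBIC))
a=cv2.imread('pics/scene0.png')[110:300,255:455]
cv2.imwrite('pics/scenec.png',cv2.resize(a,None,fx=3,fy=3,interpolation=cv2.INTER_CUBIC))
E
```

```text
(no output)
```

View pics/topc.png

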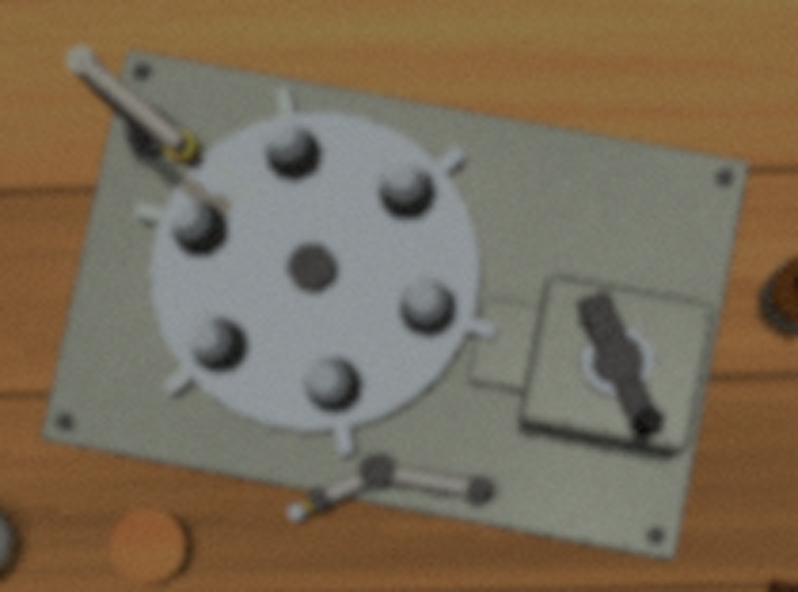

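View pics/scenec.png

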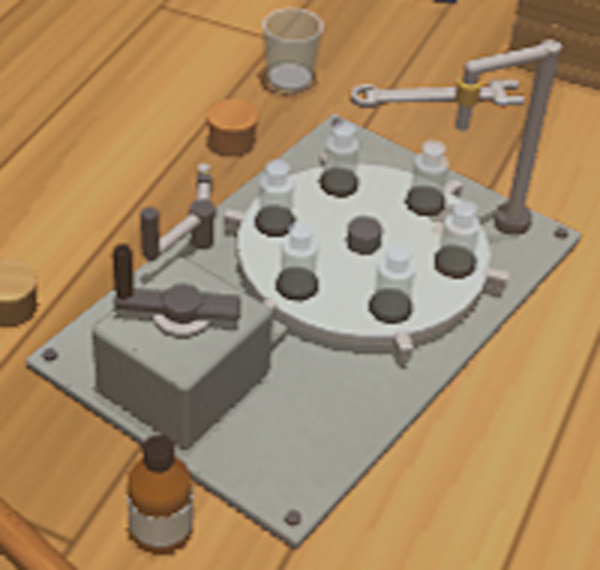

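```bash
python3 - <<'E'
from h import *
def P(u,v,z): return ray('top',(190+(u+.5)/3.8-.5,95+(v+.5)/3.7-.5),z)
C=np.array([P(*c,.012)[:2] for c in [(128,50),(748,162),(674,557),(42,438)]])
print(C)
# model corners: TL=(+.1425,+.22)
M=np.array([(.1425,.22),(.1425,-.22),(-.1425,-.22),(-.1425,.22)])
# 2D rigid
mc=M.mean(0);cc=C.mean(0)
H=(M-mc).T@(C-cc);th=np.arctan2(H[0,1]-H[1,0],H[0,0]+H[1,1])
R=np.array([[np.cos(th),-np.sin(th)],[np.sin(th),np.cos(th)]]);t=cc-R@mc
print('yaw',th,'t',t,'res',C-(M@R.T+t))
W=lambda p:R@np.array(p)+t
print('pivot',W((-.128,.03)),'seen',P(377,470,.06))
print('handle home',W((-.1775,-.0195)),'handle now',P(481,490,.096))
print('carousel',W((0,.1)),P(312,267,.06))
print('crank axis', P(617,360,.112),'W(-.03,-.11)',W((-.03,-.11)),'grip',P(647,420,.157))
for k,b in dict(a=(293,152),b=(200,222)).items(): print(k,P(*b,.102))
np.savez('pose.npz',R=R,t=t,th=th)
E
```

```text
[[ 0.80093421  0.29550404]
 [ 0.70648849 -0.13085724]
 [ 0.43176456 -0.07110245]
 [ 0.52482013  0.35638081]]
yaw -0.21599670181793293 t [0.61600185 0.11248129] res [[-0.00140704 -0.00132441]
 [-0.00155149  0.00209014]
 [ 0.00210211  0.00076343]
 [ 0.00085641 -0.00152915]]
pivot [0.49740578 0.16921729] seen [0.49482207 0.12336454 0.06      ]
handle home [0.43844711 0.1314764 ] handle now [0.47888824 0.05492348 0.096     ]
carousel [0.63743395 0.21015762] [0.63310884 0.16368322 0.06      ]
crank axis [ 0.5594002  -0.03227841  0.112     ] W(-.03,-.11) [0.56312363 0.01146697] grip [ 0.51763621 -0.04677937  0.157     ]
a [0.70311292 0.16960472 0.102     ]
b [0.65836886 0.22982162 0.102     ]
```

```bash
cat >> h.py <<'E'
from scipy.spatial.transform import Rotation as Ro
def rot(s=None):
    q=(s or read_state())['tcp_rot'];return Ro.from_quat([q[1],q[2],q[3],q[0]]).as_matrix()
def tri(uv1,uv2):
    A=[];b=[]
    for n,uv in(('top',uv1),('scene',uv2)):
        p,q=ray(n,uv,0),ray(n,uv,.2);d=(q-p)/np.linalg.norm(q-p);m=np.eye(3)-np.outer(d,d);A.append(m);b.append(m@p)
    return np.linalg.lstsq(np.vstack(A),np.hstack(b),rcond=None)[0]
E
python3 - <<'E'
from h import *
print(np.round(rot(),3))
T=lambda u,v:(190+(u+.5)/3.8-.5,95+(v+.5)/3.7-.5)
S=lambda u,v:(255+(u+.5)/3-.5,110+(v+.5)/3-.5)
for n,a,b in[('grip',(647,420),(123,249)),('handle',(481,490),(150,211)),('pivot',(377,470),(203,205)),('hub',(312,267),(364,226)),('axis',(617,360),(181,295))]:
    print(n,tri(T(*a),S(*b)))
d=np.load('pose.npz');R,th=d['R'],d['th']
# origin from three points
q=[ray('top',T(617,360),.112)[:2]-R@[-.03,-.11],ray('top',T(312,267),.06)[:2]-R@[0,.1],ray('top',T(377,470),.062)[:2]-R@[-.128,.03]]
print(q);t=np.mean(q,0);np.savez('pose2.npz',R=R,t=t,th=th)
W=lambda p:R@np.array(p)+t
print('pivot',W((-.128,.03)),'home',W((-.1775,-.0195)),'car',W((0,.1)),'crank',W((-.03,-.11)))
c=W((0,.1))
ang=[]
for u,v in [(293,152),(200,228),(217,345),(333,385),(428,306),(408,190)]:
    p=ray('top',T(u,v),.085)[:2]-c; ang.append(np.degrees(np.arctan2(p[1],p[0])-th));print(np.hypot(*p),ang[-1])
print('spout?',ray('top',T(182,150),.16)[:2]-c, )
E
```

```text
[[-0.001  0.446 -0.895]
 [ 0.002 -0.895 -0.446]
 [-1.    -0.002 -0.   ]]
grip [ 0.51760852 -0.04676323  0.1573248 ]
handle [0.47989932 0.05553365 0.0990997 ]
pivot [0.4952555  0.12369816 0.05896617]
hub [0.63344123 0.16388687 0.05936138]
axis [ 0.55879021 -0.03234893  0.11482884]
[array([0.61227842, 0.06873592]), array([0.61167673, 0.06600689]), array([0.6133413 , 0.06645582])]
pivot [0.49383608 0.12380221] home [0.43487741 0.08606132] car [0.63386425 0.16474254] crank [ 0.55955393 -0.03394812]
0.07340444252935661 17.91145799294052
0.07221225132683029 83.2947526851034
0.07990503861565275 145.80366123477833
0.08502103103885032 -156.5366021081615
0.08496467085146422 -100.32123349594858
0.08087607314387918 -43.701170688457246
spout? [0.05960328 0.06495861]
```

Emit:
{"fn": "play_rows", "kwargs": {
  "plan": [
    [0,0,0,-7.1,85],
    [0,0,0,-7.1,85],
    [0,0,0,-7.1,85],
    [0,0,0,-7.1,85],
    [0,-11.5,-39,0,85]
  ]
}}

```text
time_s: 0.57
tcp_pos: [0.2909, -0.526, 0.2305]
tcp_rot: [-0.327, -0.627, -0.325, 0.628]
force: [2.2, -0.4, 0.4]
opening: 0.0848
```

Emit:
{"fn": "play_rows", "kwargs": {
  "plan": [
    [0,-11.5,-39,0,85],
    [0,-11.5,-39,0,85],
    [0,-11.5,-39,0,85],
    [0,-11.5,-39,0,85],
    [0,-11.5,-39,0,85]
  ]
}}

```text
time_s: 0.98
tcp_pos: [0.357, -0.3261, 0.231]
tcp_rot: [0.326, 0.628, 0.326, -0.628]
force: [1.3, -1.3, 0.5]
opening: 0.0852
```

Emit:
{"fn": "play_rows", "kwargs": {
  "plan": [
    [0,-11.5,-39,0,85],
    [0,-11.5,-39,0,85],
    [0,-11.5,-39,0,85],
    [0,-11.5,-39,0,85],
    [0,-11.5,-39,0,85]
  ]
}}

```text
time_s: 1.4
tcp_pos: [0.422, -0.1335, 0.2313]
tcp_rot: [0.326, 0.628, 0.326, -0.627]
force: [0.4, -0.4, -1.1]
opening: 0.0851
```

```bash
cat >> h.py <<'E'
def go(target):
    s=read_state();d=rot(s).T@(np.asarray(target)-s['tcp_pos'])*1000
    print('t',s['time_s'],'tcp',s['tcp_pos'].round(4),'tool shift mm',d.round(1),'F',s['force'].round(2),'open',round(s['opening']*1000,1));return d
E
python3 - <<'E'
from h import *
s=read_state();go([.4795,.055,.2]);print(rot(s).round(3));np.save('s1.npy',np.r_[s['tcp_pos'],rot(s).ravel()])
cv2.imwrite('pics/w1.png',snapshot('wrist')[:,:,::-1])
E
```

```text
t 1.4 tcp [ 0.422  -0.1335  0.2313] tool shift mm [  31.2  -61.4 -187.3] F [ 0.37 -0.4  -1.12] open 85.1
[[ 0.     0.818 -0.575]
 [-0.    -0.575 -0.818]
 [-1.     0.    -0.   ]]
```

View pics/w1.png

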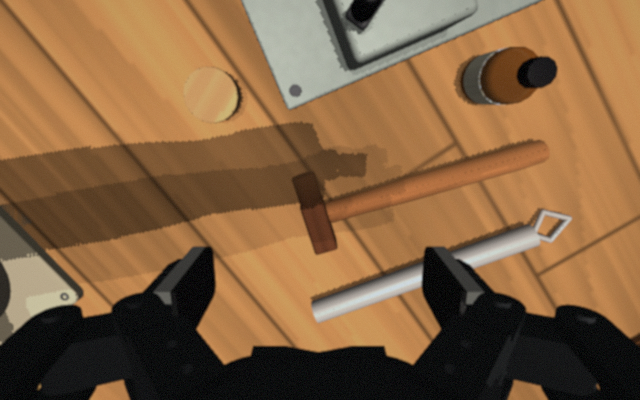

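Emit:
{"fn": "play_rows", "kwargs": {
  "plan": [
    [0,-13,-29,0,85],
    [0,-13,-29,0,85],
    [0,-13,-29,0,85],
    [0,-13,-29,0,85],
    [0,0,0,0,60]
  ]
}}

```text
time_s: 1.87
tcp_pos: [0.4463, -0.0064, 0.2312]
tcp_rot: [0.327, 0.627, 0.329, -0.626]
force: [0.1, 0.1, -0.1]
opening: 0.075
```

```bash
python3 - <<'E'
from h import *
s=read_state();go([.4795,.055,.2]);np.save('s2.npy',np.r_[s['tcp_pos'],rot(s).ravel()])
cv2.imwrite('pics/w2.png',snapshot('wrist')[:,:,::-1])
E
```

```text
t 1.8667 tcp [ 0.4463 -0.0064  0.2312] tool shift mm [ 31.3  -7.7 -69.3] F [ 0.14  0.08 -0.13] open 75.0
```

View pics/w2.png

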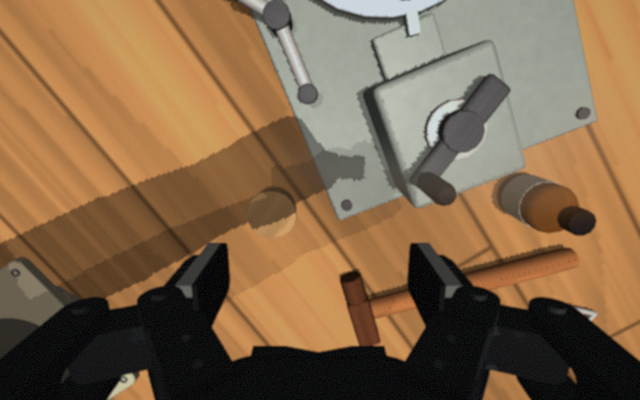

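```bash
cat >> h.py <<'E'
def wray(f,uv,z):
    a=np.load(f);p,R=a[:3],a[3:].reshape(3,3);c=camera_model('wrist');K=c['camera_matrix'];M=c['mount']
    d=np.array([(uv[0]-K[0,2])/K[0,0],-(uv[1]-K[1,2])/K[1,1],-1.])
    o=p+R@M[:3,3];d=R@M[:3,:3]@d
    return o+d*(z-o[2])/d[2]
E
python3 - <<'E'
from h import *
for n,uv,z in[('handle',(308,94),.097),('grip',(441,190),.157),('pivot',(277,14),.06),('axis',(463,131),.113)]:print(n,wray('s2.npy',uv,z))
E
```

```text
handle [0.48076438 0.05562168 0.097     ]
grip [ 0.51766484 -0.0439598   0.157     ]
pivot [0.49585022 0.12300561 0.06      ]
axis [ 0.56024683 -0.03214674  0.113     ]
```

Emit:
{"fn": "play_rows", "kwargs": {
  "plan": [
    [0,-4,-35,0,50],
    [0,-4,-35,0,50],
    [35,0,0,0,50],
    [35,0,0,0,50],
    [35,0,0,0,50]
  ]
}}

```text
time_s: 2.33
tcp_pos: [0.481, 0.0508, 0.1258]
tcp_rot: [0.327, 0.628, 0.326, -0.627]
force: [0.1, 0.0, -0.5]
opening: 0.0501
```

Emit:
{"fn": "play_rows", "kwargs": {
  "plan": [
    [35,0,0,0,50],
    [29,0,0,0,45],
    [0,0,0,0,35],
    [0,0,0,0,26],
    [0,0,0,0,26]
  ],
  "grip_force": 20
}}

```text
time_s: 2.75
tcp_pos: [0.4811, 0.0506, 0.0637]
tcp_rot: [0.326, 0.628, 0.325, -0.627]
force: [0.2, -0.5, -0.1]
opening: 0.0258
```

```bash
python3 - <<'E'
from h import *
s=read_state();go([.480,.0555,.06])
cv2.imwrite('pics/w3.png',snapshot('wrist')[:,:,::-1])
E
```

```text
t 2.75 tcp [0.4811 0.0506 0.0637] tool shift mm [ 3.7 -3.8 -3.4] F [ 0.19 -0.5  -0.14] open 25.8
```

View pics/w3.png

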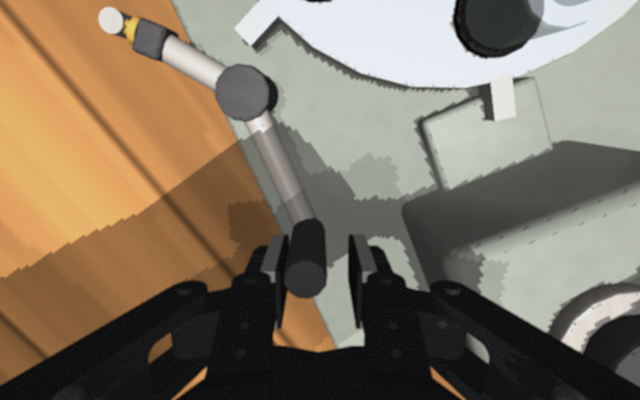

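```bash
python3 - <<'E'
from h import *
P=np.array([.495,.1235]);p=read_state()['tcp_pos'][:2];R=rot()
for a in [-102.7,-110,-120,-130,-140,-147.4,-150]:
    q=P+.07*np.array([np.cos(np.radians(a)),np.sin(np.radians(a))]);d=R.T@np.r_[q-p,0]*1000;print(a,q,d.round(1));p=q
E
```

```text
-102.7 [0.47961077 0.05521258] [-0.  -4.3 -2.4]
-110 [0.47105859 0.05772152] [-0.  -8.4  2.9]
-120 [0.46       0.06287822] [ -0.  -12.    2.1]
-130 [0.45000487 0.06987689] [ -0.  -12.2   0. ]
-140 [0.44137689 0.07850487] [ -0.  -12.   -2.1]
-147.4 [0.43602833 0.08578605] [-0.  -8.6 -2.9]
-150 [0.43437822 0.0885    ] [-0.  -2.9 -1.3]
```

Emit:
{"fn": "play_rows", "kwargs": {
  "plan": [
    [0,-4,-2,0,22],
    [0,-4.2,1.5,0,19],
    [0,-4.2,1.5,0,19],
    [0,-6,1,0,19],
    [0,-6,1,0,19]
  ]
}}

```text
time_s: 3.22
tcp_pos: [0.4588, 0.0626, 0.0633]
tcp_rot: [0.327, 0.628, 0.325, -0.627]
force: [1.4, -2.6, 1.2]
opening: 0.0191
```

Emit:
{"fn": "play_rows", "kwargs": {
  "plan": [
    [0,-6,0,0,19],
    [0,-6,0,0,19],
    [0,-6,-1,0,19],
    [0,-6,-1,0,19],
    [0,-3,-1,0,19]
  ]
}}

```text
time_s: 3.63
tcp_pos: [0.4364, 0.0815, 0.0619]
tcp_rot: [-0.326, -0.627, -0.327, 0.628]
force: [0.5, -2.5, -0.8]
opening: 0.0191
```

Emit:
{"fn": "play_rows", "kwargs": {
  "plan": [
    [0,-2,-0.7,0,19],
    [0,-2,-0.7,0,19],
    [0,0,0,0,19]
  ]
}}

```text
time_s: 3.88
tcp_pos: [0.4348, 0.0848, 0.0621]
tcp_rot: [-0.326, -0.627, -0.327, 0.627]
force: [-0.3, -0.7, 0.7]
opening: 0.019
```

```bash
python3 - <<'E'
from h import *
go([.436,.0858,.062])
s=read_state();np.save('s4.npy',np.r_[s['tcp_pos'],rot(s).ravel()])
cv2.imwrite('pics/w4.png',snapshot('wrist')[:,:,::-1])
E
```

```text
t 3.8833 tcp [0.4348 0.0848 0.0621] tool shift mm [ 0.1  0.4 -1.5] F [-0.31 -0.66  0.67] open 19.0
```

View pics/w4.png

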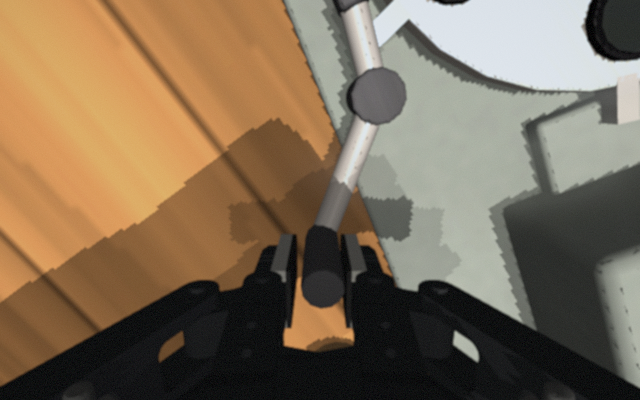

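Emit:
{"fn": "play_rows", "kwargs": {
  "plan": [
    [0,-1.5,-0.7,0,19],
    [0,-1.5,-0.7,0,19],
    [0,0,0,0,19]
  ]
}}

```text
time_s: 4.18
tcp_pos: [0.4337, 0.0872, 0.0623]
tcp_rot: [-0.326, -0.627, -0.326, 0.627]
force: [1.2, -0.7, -0.3]
opening: 0.0188
```

Emit:
{"fn": "play_rows", "kwargs": {
  "plan": [
    [0,-1.5,-0.7,0,19],
    [0,-1.5,-0.7,0,19],
    [0,0,0,0,19]
  ]
}}

```text
time_s: 4.43
tcp_pos: [0.4334, 0.088, 0.0625]
tcp_rot: [-0.328, -0.628, -0.324, 0.628]
force: [3.2, -7.1, -1.8]
opening: 0.019
```

Emit:
{"fn": "play_rows", "kwargs": {
  "plan": [
    [0,-2,-1,0,19],
    [0,0,0,0,19]
  ]
}}

```text
time_s: 4.6
tcp_pos: [0.4338, 0.0886, 0.0628]
tcp_rot: [0.329, 0.628, 0.322, -0.628]
force: [7.3, -11.8, -5.6]
opening: 0.0189
```

```bash
python3 - <<'E'
from h import *
go([.436,.0858,.062])
cv2.imwrite('pics/t5.png',cv2.resize(snapshot('top')[95:255,190:400,::-1],None,fx=3.8,fy=3.7,interpolation=cv2.INTER_CUBIC))
E
```

```text
t 4.6 tcp [0.4338 0.0886 0.0628] tool shift mm [0.8 3.4 1. ] F [  7.25 -11.78  -5.64] open 18.9
```

View pics/t5.png

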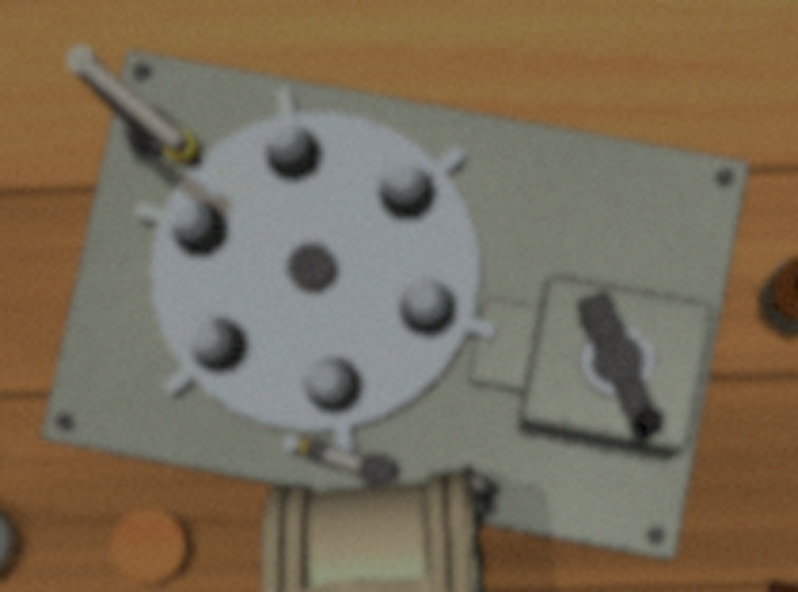

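Emit:
{"fn": "play_rows", "kwargs": {
  "plan": [
    [0,4,1,0,26],
    [0,4,1,0,30],
    [-20,0,0,0,34],
    [-41,0,0,0,40],
    [-41,0,0,0,50]
  ]
}}

```text
time_s: 5.07
tcp_pos: [0.4338, 0.086, 0.1637]
tcp_rot: [-0.325, -0.626, -0.327, 0.629]
force: [0.5, -0.0, -0.6]
opening: 0.0496
```

Emit:
{"fn": "play_rows", "kwargs": {
  "plan": [
    [-41,0,0,0,50],
    [-30,0,20,0,50],
    [0,0,20,0,50],
    [0,0,0,0,50]
  ]
}}

```text
time_s: 5.4
tcp_pos: [0.4133, 0.052, 0.2378]
tcp_rot: [0.326, 0.629, 0.325, -0.627]
force: [-0.2, -0.0, -1.3]
opening: 0.05
```

```bash
python3 - <<'E'
from h import *
s=read_state();go([.5176,-.0455,.2]);np.save('s6.npy',np.r_[s['tcp_pos'],rot(s).ravel()])
cv2.imwrite('pics/w6.png',snapshot('wrist')[:,:,::-1])
E
```

```text
t 5.4 tcp [0.4133 0.052  0.2378] tool shift mm [ 38.1 141.3  19.7] F [-0.16 -0.   -1.28] open 50.0
```

View pics/w6.png

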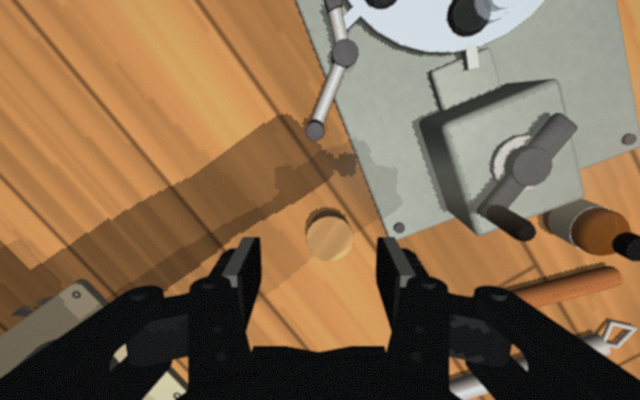

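Emit:
{"fn": "play_rows", "kwargs": {
  "plan": [
    [-20,-15,30,0,50],
    [-20,-15,30,0,50],
    [0,-10,0,0,50],
    [0,0,0,0,50],
    [0,0,0,0,50]
  ]
}}

```text
time_s: 5.87
tcp_pos: [0.3462, 0.0275, 0.2743]
tcp_rot: [0.326, 0.627, 0.327, -0.627]
force: [0.6, -0.2, 0.4]
opening: 0.0497
```

```bash
python3 - <<'E'
from h import *
s=read_state();go([.5176,-.0455,.2]);np.save('s7.npy',np.r_[s['tcp_pos'],rot(s).ravel()])
im=snapshot('wrist')[:,:,::-1];cv2.imwrite('pics/w7.png',im)
cv2.imwrite('pics/w7c.png',cv2.resize(im[0:150,230:530],None,fx=2.6,fy=2.6,interpolation=cv2.INTER_CUBIC))
E
```

```text
t 5.8667 tcp [0.3462 0.0275 0.2743] tool shift mm [ 74.1 182.3 -38.7] F [ 0.57 -0.21  0.42] open 49.7
```

View pics/w7.png

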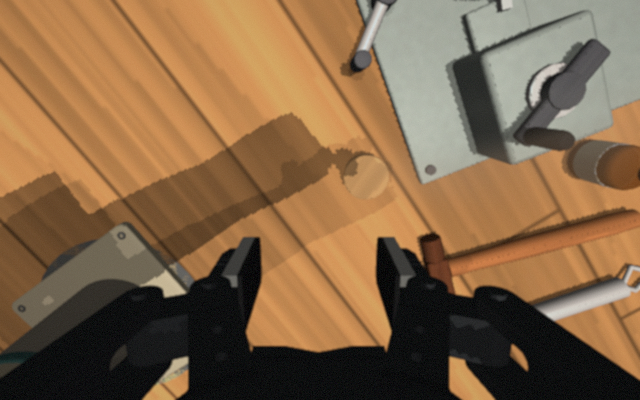

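View pics/w7c.png

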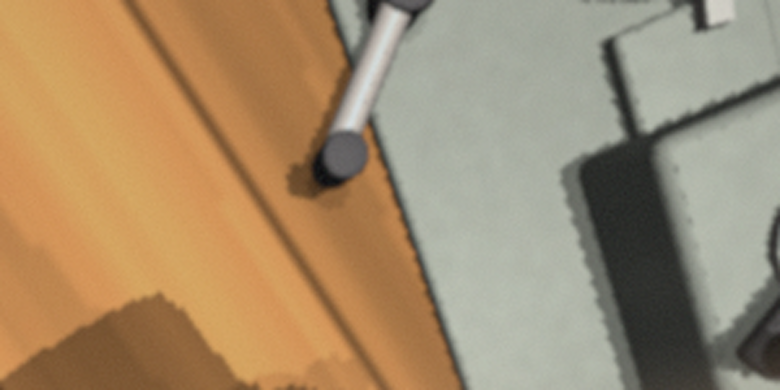

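```bash
python3 - <<'E'
from h import *
im=snapshot('top')[:,:,::-1];cv2.imwrite('pics/t8.png',im)
cv2.imwrite('pics/t8c.png',cv2.resize(im[170:245,220:330],None,fx=7,fy=7,interpolation=cv2.INTER_CUBIC))
im=snapshot('scene')[:,:,::-1];cv2.imwrite('pics/sc8.png',im)
cv2.imwrite('pics/sc8c.png',cv2.resize(im[135:245,310:440],None,fx=6,fy=5.4,interpolation=cv2.INTER_CUBIC))
E
```

```text
(no output)
```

View pics/t8c.png

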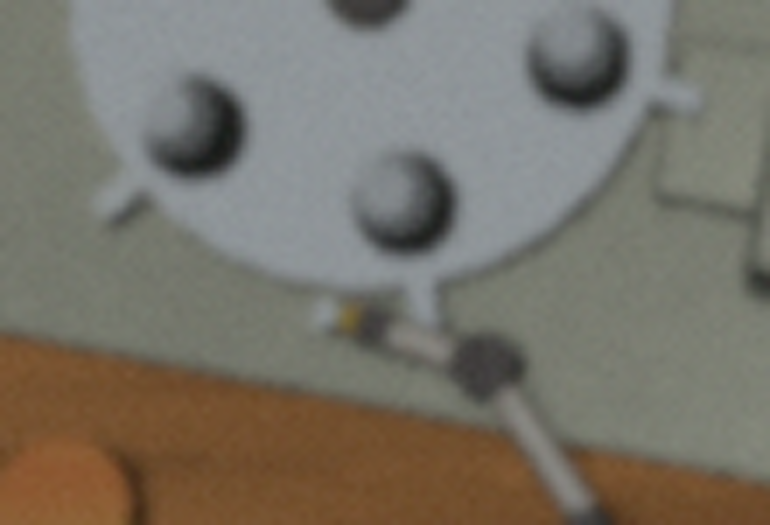

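View pics/sc8c.png

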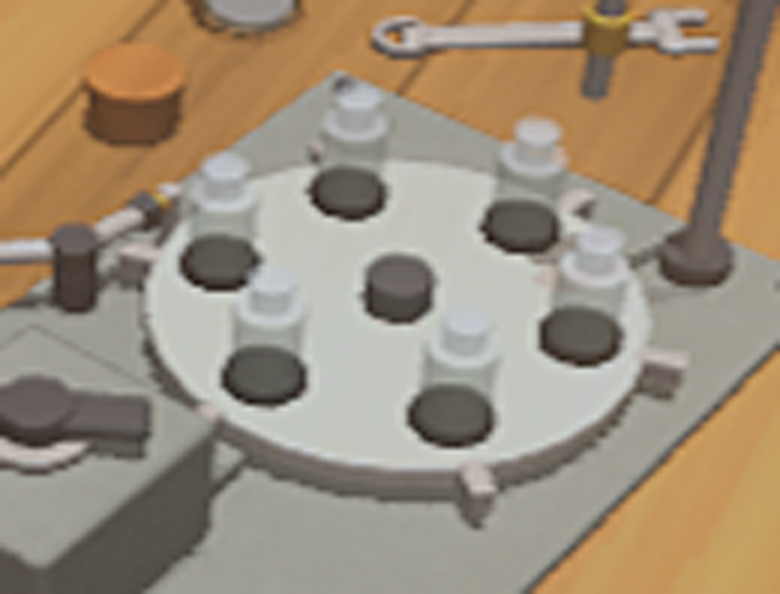

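```bash
python3 - <<'E'
from h import *
T=lambda u,v:(220+(u+.5)/7-.5,170+(v+.5)/7-.5)
c=np.array([.6333,.1640])
for n,uv,z in[('nose',(324,312),.046),('tabL',(112,203),.03),('tabB',(424,310),.03),('tabR',(690,97),.03),('screwtip brass',(350,318),.046),('armend',(372,326),.046)]:
    p=ray('top',T(*uv),z)[:2]-c;print(n,np.hypot(*p),np.degrees(np.arctan2(p[1],p[0])))
E
```

```text
nose 0.11900774960974035 171.27207196542324
tabL 0.12286670658604869 127.56030224951836
tabB 0.1180670033806672 -172.08785244010934
tabR 0.1221388473441924 -109.98951759718257
screwtip brass 0.12033839279070921 175.8388482811983
armend 0.12309431145533457 179.59832672743892
```

Emit:
{"fn": "play_rows", "kwargs": {
  "plan": [
    [0,36.4,-7.7,0,50],
    [0,36.4,-7.7,0,50],
    [0,36.4,-7.7,0,50],
    [0,36.4,-7.7,0,50],
    [0,36.4,-7.7,0,50]
  ]
}}

```text
time_s: 6.43
tcp_pos: [0.5193, -0.0465, 0.2737]
tcp_rot: [-0.326, -0.627, -0.327, 0.628]
force: [-1.3, -0.3, 0.8]
opening: 0.0501
```

Emit:
{"fn": "play_rows", "kwargs": {
  "plan": [
    [25,0,0,0,50],
    [25,0,0,0,50],
    [20,0,0,0,50],
    [0,0,0,0,50]
  ]
}}

```text
time_s: 6.77
tcp_pos: [0.5143, -0.0452, 0.1991]
tcp_rot: [-0.324, -0.624, -0.329, 0.63]
force: [-2.3, 0.5, -0.2]
opening: 0.0502
```

```bash
python3 - <<'E'
from h import *
s=read_state();go([.5176,-.0455,.122]);np.save('s9.npy',np.r_[s['tcp_pos'],rot(s).ravel()])
im=snapshot('wrist')[:,:,::-1];cv2.imwrite('pics/w9.png',im)
E
```

```text
t 6.7667 tcp [ 0.5143 -0.0452  0.1991] tool shift mm [77.1  3.7 -2. ] F [-2.32  0.47 -0.17] open 50.2
```

View pics/w9.png

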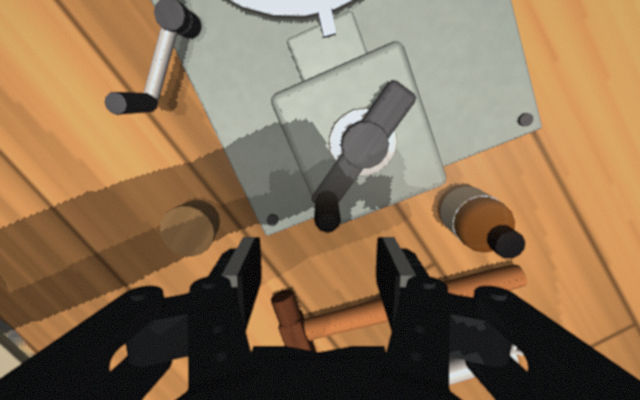

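Emit:
{"fn": "play_rows", "kwargs": {
  "plan": [
    [10,0,0,0,50],
    [0,0,0,0,50]
  ]
}}

```text
time_s: 6.98
tcp_pos: [0.5175, -0.046, 0.1947]
tcp_rot: [-0.326, -0.627, -0.326, 0.627]
force: [-0.1, 0.6, 0.4]
opening: 0.0503
```

```bash
python3 - <<'E'
from h import *
print(wray('s9.npy',(327,222),.157),wray('s9.npy',(366,144),.113))
s=read_state();go([.5176,-.0455,.122]);print(rot(s).round(3))
np.save('s10.npy',np.r_[s['tcp_pos'],rot(s).ravel()])
im=snapshot('wrist')[:,:,::-1];cv2.imwrite('pics/w10.png',im[:,160:480])
E
```

```text
[ 0.51814128 -0.04895943  0.157     ] [ 0.5615308 -0.0324567  0.113    ]
t 6.9833 tcp [ 0.5175 -0.046   0.1947] tool shift mm [72.7 -0.2 -0.5] F [-0.06  0.57  0.36] open 50.3
[[-0.     0.819 -0.574]
 [ 0.    -0.574 -0.819]
 [-1.    -0.     0.   ]]
```

View pics/w10.png

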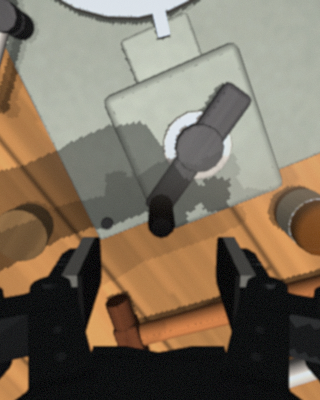

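Emit:
{"fn": "play_rows", "kwargs": {
  "plan": [
    [25,0.5,0.5,0,50],
    [25,0,0,0,50],
    [22,0,0,0,45],
    [0,0,0,0,30],
    [0,0,0,0,22]
  ]
}}

```text
time_s: 7.45
tcp_pos: [0.517, -0.0468, 0.1235]
tcp_rot: [-0.326, -0.627, -0.326, 0.628]
force: [0.1, -0.8, 0.1]
opening: 0.0226
```

```bash
python3 - <<'E'
from h import *
s=read_state();go([.5176,-.0455,.122])
im=snapshot('wrist')[:,:,::-1];cv2.imwrite('pics/w11.png',im[:,160:480])
E
```

```text
t 7.45 tcp [ 0.517  -0.0468  0.1235] tool shift mm [ 1.5 -0.2 -1.5] F [ 0.07 -0.76  0.1 ] open 22.6
```

View pics/w11.png

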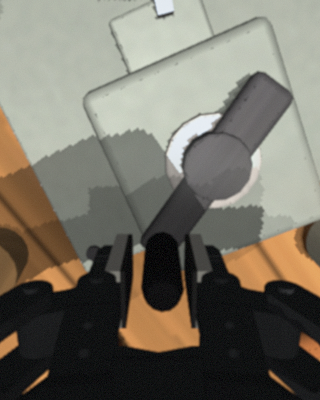

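Emit:
{"fn": "play_rows", "kwargs": {
  "plan": [
    [0,0,0,0,10],
    [0,0,0,0,10],
    [0,0,0,0,10]
  ],
  "grip_force": 20
}}

```text
time_s: 7.75
tcp_pos: [0.5188, -0.0473, 0.1253]
tcp_rot: [0.327, 0.628, 0.325, -0.627]
force: [-1.2, 0.5, 4.3]
opening: 0.015
```

```bash
python3 - <<'E'
from h import *
s=read_state();go([.5176,-.0455,.122])
C=np.array([.5595,-.0325]);p=s['tcp_pos'][:2];v=p-C;print(np.hypot(*v),np.degrees(np.arctan2(v[1],v[0])))
R=rot(s)
# clockwise 20deg steps, displacement in tool y,z; initial angle a0 ; index by step
a0=np.arctan2(v[1],v[0]);st=np.radians(20)
for k in range(18):
    a,b=a0-k*st,a0-(k+1)*st
    d=.045*np.array([np.cos(b)-np.cos(a),np.sin(b)-np.sin(a),0]);print(k,(R.T@d*1000).round(1)[1:])
E
```

```text
t 7.75 tcp [ 0.5188 -0.0473  0.1253] tool shift mm [ 3.3 -2.  -0.8] F [-1.16  0.49  4.33] open 15.0
0.04334012197472016 -160.08125767658933
0 [-11.1 -11.1]
1 [ -6.6 -14.2]
2 [ -1.4 -15.6]
3 [  4.  -15.1]
4 [  9.  -12.8]
5 [12.8 -9. ]
6 [15.1 -4. ]
7 [15.6  1.4]
8 [14.2  6.6]
9 [11.1 11.1]
10 [ 6.6 14.2]
11 [ 1.4 15.6]
12 [-4.  15.1]
13 [-9.  12.8]
14 [-12.8   9. ]
15 [-15.1   4. ]
16 [-15.6  -1.4]
17 [-14.2  -6.6]
```

Emit:
{"fn": "play_rows", "kwargs": {
  "plan": [
    [0,-5.5,-5.5,0,10],
    [0,-5.6,-5.6,0,10],
    [0,-3.3,-7.1,0,10],
    [0,-3.3,-7.1,0,10],
    [0,0,0,0,10]
  ]
}}

```text
time_s: 8.17
tcp_pos: [0.5186, -0.0155, 0.1253]
tcp_rot: [0.327, 0.628, 0.326, -0.627]
force: [-2.7, 1.1, 6.4]
opening: 0.0152
```

```bash
cat >> h.py <<'E'
def st():
    s=read_state();C=np.array([.5595,-.0325]);v=s['tcp_pos'][:2]-C;a=np.arctan2(v[1],v[0])
    tan=np.array([np.sin(a),-np.cos(a)]);f=s['force'][:2]
    print('t',round(s['time_s'],2),'r',round(np.hypot(*v)*1000,1),'ang',round(np.degrees(a),1),'drag',round(-f@tan,2),'rad',round(f@v/np.hypot(*v),2),'fz',round(s['force'][2],1),'tcp',s['tcp_pos'].round(4),'open',round(s['opening']*1e3,1))
    with open('log.txt','a') as g:g.write(' '.join(map(str,[s['time_s'],*s['tcp_pos'],*s['force']]))+'\n')
E
python3 -c "
from h import *
st()"
```

```text
t 8.17 r 44.3 ang 157.4 drag 0.02 rad 2.87 fz 6.4 tcp [ 0.5186 -0.0155  0.1253] open 15.2
```

Emit:
{"fn": "play_rows", "kwargs": {
  "plan": [
    [-1.5,-1.4,-15.6,0,10],
    [0,4,-15.1,0,10],
    [0,9,-12.8,0,10],
    [0,12.8,-9,0,10],
    [0,15.1,-4,0,10]
  ]
}}

```text
time_s: 8.58
tcp_pos: [0.5819, 0.0088, 0.1253]
tcp_rot: [-0.326, -0.627, -0.327, 0.628]
force: [-4.1, -0.7, 2.1]
opening: 0.0152
```

```bash
python3 -c "
from h import *
st()"
```

```text
t 8.58 r 47.0 ang 61.6 drag 3.26 rad -2.55 fz 2.1 tcp [0.5819 0.0088 0.1253] open 15.2
```

Emit:
{"fn": "play_rows", "kwargs": {
  "plan": [
    [0,15.6,1.4,0,10],
    [0,14.2,6.6,0,10],
    [0,11.1,11.1,0,10],
    [0,6.6,14.2,0,10],
    [0,1.4,15.6,0,10]
  ]
}}

```text
time_s: 9.0
tcp_pos: [0.5946, -0.0612, 0.1253]
tcp_rot: [0.325, 0.628, 0.327, -0.627]
force: [-2.5, 7.0, 4.4]
opening: 0.0154
```

```bash
python3 -c "
from h import *
st()"
```

```text
t 9.0 r 45.3 ang -39.2 drag 3.81 rad -6.37 fz 4.4 tcp [ 0.5946 -0.0612  0.1253] open 15.4
```

Emit:
{"fn": "play_rows", "kwargs": {
  "plan": [
    [0,-4,15.1,0,10],
    [0,-9,12.8,0,10],
    [0,-12.8,9,0,10],
    [0,-15.1,4,0,10],
    [0,-15.6,-1.4,0,10]
  ]
}}

```text
time_s: 9.42
tcp_pos: [0.5271, -0.0614, 0.1255]
tcp_rot: [0.326, 0.63, 0.325, -0.625]
force: [10.0, 5.0, -5.9]
opening: 0.0156
```

```bash
python3 -c "
from h import *
st()"
```

```text
t 9.42 r 43.5 ang -138.3 drag 2.91 rad -10.84 fz -5.9 tcp [ 0.5271 -0.0614  0.1255] open 15.6
```

Emit:
{"fn": "play_rows", "kwargs": {
  "plan": [
    [0,-14.2,-6.6,0,10],
    [0,-11.1,-11.1,0,10],
    [0,0,0,0,10]
  ]
}}

```text
time_s: 9.67
tcp_pos: [0.5156, -0.0314, 0.1254]
tcp_rot: [0.327, 0.629, 0.325, -0.626]
force: [3.1, 2.8, -0.2]
opening: 0.0155
```

```bash
python3 -c "
from h import *
st()
cv2.imwrite('pics/t12.png',cv2.resize(snapshot('top')[95:255,190:400,::-1],None,fx=3.8,fy=3.7,interpolation=cv2.INTER_CUBIC))
cv2.imwrite('pics/w12.png',snapshot('wrist')[:,:,::-1])"
```

```text
t 9.67 r 43.9 ang 178.5 drag -2.87 rad -3.01 fz -0.2 tcp [ 0.5156 -0.0314  0.1254] open 15.5
```

View pics/t12.png

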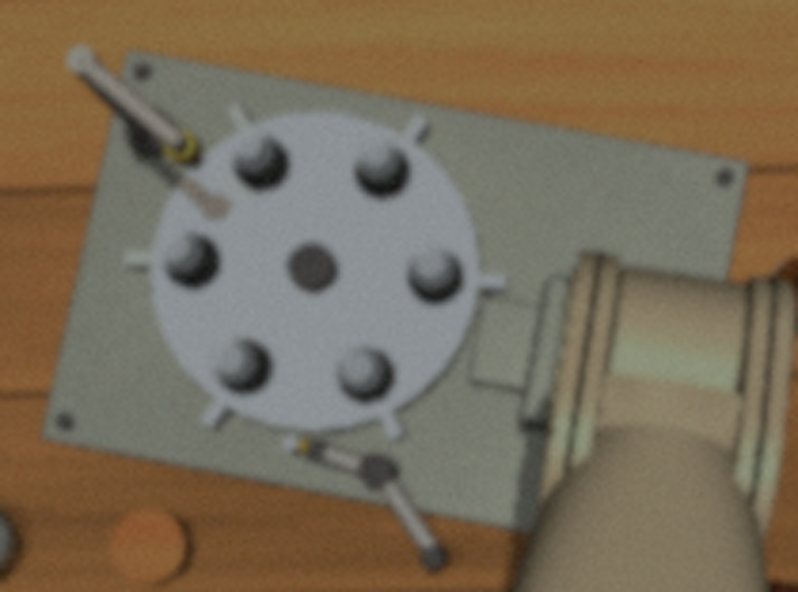

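View pics/w12.png

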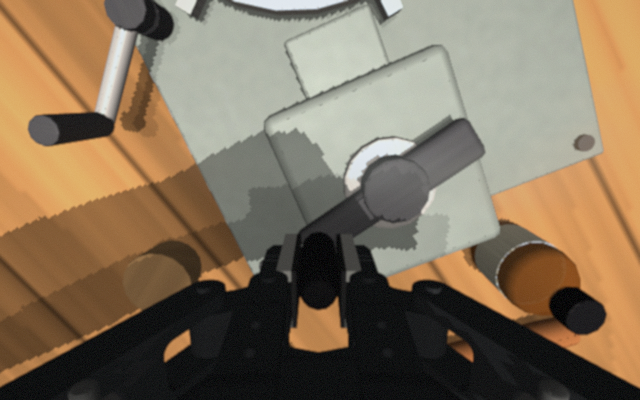

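```bash
python3 - <<'E'
from h import *
from scipy.optimize import least_squares
p=np.array([(.5188,-.0473),(.5186,-.0155),(.5819,.0088),(.5946,-.0612),(.5271,-.0614),(.5156,-.0314)])
f=least_squares(lambda c:np.hypot(*(p-c[:2]).T)-.045,[.56,-.03]);print(f.x,f.fun*1000)
f=least_squares(lambda c:np.hypot(*(p-c[:2]).T)-c[2],[.56,-.03,.045]);print(f.x,f.fun*1000)
T=lambda u,v:(190+(u+.5)/3.8-.5,95+(v+.5)/3.7-.5)
c=np.array([.6333,.1640])
for uv,z in[((292,440),.046),((214,414),.03),((394,427),.03),((493,281),.03),((418,126),.03),((240,115),.03),((135,261),.03)]:
    q=ray('top',T(*uv),z)[:2]-c;print(np.hypot(*q),np.degrees(np.arctan2(q[1],q[0])))
for uv in [(258,160),(190,259),(241,363),(364,373),(435,277),(382,168)]:
    q=ray('top',T(*uv),.085)[:2]-c;print('b',np.hypot(*q),np.degrees(np.arctan2(q[1],q[0])))
E
```

```text
[ 0.56076839 -0.03123617] [-0.06234553  0.00889358  0.2707366   0.19301608  0.20417541  0.16869149]
[ 0.56086726 -0.03121697  0.04517158] [-0.13472206 -0.07674052  0.03609972 -0.03976586  0.11907735  0.09605259]
0.11735290741641831 171.92568578081915
0.11935756804494012 143.53475847252304
0.11909405357737494 -155.17652343600838
0.11904691484231333 -94.23085196165826
0.12377323322579556 -34.707667864591315
0.12430394320626541 24.1649450890378
0.12423523450773802 84.36976378062464
b 0.07544306588844113 24.008318427851723
b 0.07577469927991001 87.32502386444344
b 0.07960859225587087 146.95549992284407
b 0.08347349033431968 -154.71536333815942
b 0.08358643189453431 -98.98507043791942
b 0.07878396711813627 -39.22440971328091
```

```bash
sed -i 's/C=np.array(\[.5595,-.0325\])/C=np.array([.5608,-.0312])/' h.py; cat >> h.py <<'E'
def steps(a0,stp,n,p0=None,r=.045):
    C=np.array([.5608,-.0312]);R=rot();p=np.asarray(p0) if p0 is not None else C+r*np.array([np.cos(np.radians(a0)),np.sin(np.radians(a0))])
    for k in range(n):
        b=np.radians(a0-(k+1)*stp);q=C+r*np.array([np.cos(b),np.sin(b)]);d=R.T@np.r_[q-p,0]*1000;print(round(a0-(k+1)*stp),d[1:].round(2));p=q
E
python3 -c "
from h import *
st();steps(180,20,18,(.5150,-.0318))"
```

```text
t 9.77 r 45.2 ang -179.1 drag -2.19 rad -3.65 fz -1.2 tcp [ 0.5157 -0.0319  0.1254] open 15.4
160 [ -6.32 -15.11]
140 [ -1.39 -15.57]
120 [  4.02 -15.1 ]
100 [  8.95 -12.82]
80 [12.79 -8.98]
60 [15.09 -4.07]
40 [15.57  1.34]
20 [14.17  6.58]
0 [11.07 11.03]
-20 [ 6.63 14.15]
-40 [ 1.39 15.57]
-60 [-4.02 15.1 ]
-80 [-8.95 12.82]
-100 [-12.79   8.98]
-120 [-15.09   4.07]
-140 [-15.57  -1.34]
-160 [-14.17  -6.58]
-180 [-11.07 -11.03]
```

Emit:
{"fn": "play_rows", "kwargs": {
  "plan": [
    [0,-6.3,-15.1,0,10],
    [0,-1.4,-15.6,0,10],
    [0,4,-15.1,0,10],
    [0,9,-12.8,0,10],
    [0,12.8,-9,0,10]
  ]
}}

```text
time_s: 10.18
tcp_pos: [0.5668, 0.0135, 0.1253]
tcp_rot: [-0.325, -0.626, -0.327, 0.628]
force: [-2.9, 0.8, 5.9]
opening: 0.0153
```

Emit:
{"fn": "play_rows", "kwargs": {
  "plan": [
    [0,15.1,-4,0,10],
    [0,15.6,1.4,0,10],
    [0,14.2,6.6,0,10],
    [0,11.1,11.1,0,10],
    [0,6.6,14.2,0,10]
  ]
}}

```text
time_s: 10.6
tcp_pos: [0.6027, -0.048, 0.1252]
tcp_rot: [-0.326, -0.627, -0.326, 0.628]
force: [-5.0, 4.8, 6.4]
opening: 0.0149
```

Emit:
{"fn": "play_rows", "kwargs": {
  "plan": [
    [0,1.4,15.6,0,10],
    [0,-4,15.1,0,10],
    [0,-9,12.8,0,10],
    [0,-12.8,9,0,10],
    [0,0,0,0,10]
  ]
}}

```text
time_s: 11.02
tcp_pos: [0.5502, -0.0751, 0.1253]
tcp_rot: [0.324, 0.628, 0.327, -0.627]
force: [0.7, 7.2, 3.6]
opening: 0.0148
```

```bash
python3 -c "
from h import *
st()
im=snapshot('top')[:,:,::-1]
cv2.imwrite('pics/t13.png',cv2.resize(im[95:255,190:400],None,fx=3.8,fy=3.7,interpolation=cv2.INTER_CUBIC))
st()"
```

```text
t 11.02 r 45.2 ang -103.6 drag -0.99 rad -7.18 fz 3.6 tcp [ 0.5502 -0.0751  0.1253] open 14.8
t 11.07 r 45.2 ang -102.9 drag -2.22 rad -6.46 fz 5.2 tcp [ 0.5507 -0.0752  0.1253] open 15.4
```

View pics/t13.png

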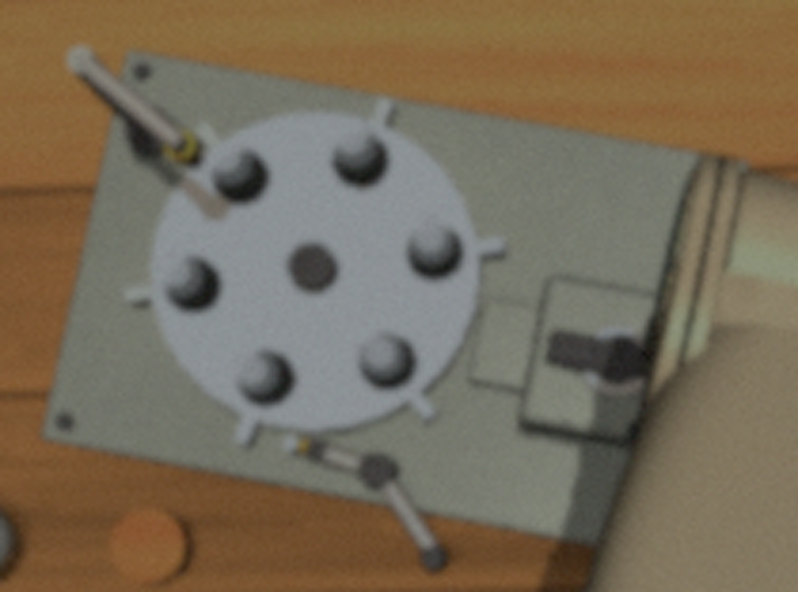

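Emit:
{"fn": "play_rows", "kwargs": {
  "plan": [
    [0,-15.1,4.1,0,10],
    [0,-15.6,-1.3,0,10],
    [0,-14.2,-6.6,0,10],
    [0,-11.1,-11,0,10],
    [0,0,0,0,10]
  ]
}}

```text
time_s: 11.48
tcp_pos: [0.5156, -0.0311, 0.1254]
tcp_rot: [0.327, 0.628, 0.325, -0.627]
force: [3.2, 2.7, 0.2]
opening: 0.0153
```

```bash
python3 -c "
from h import *
st()"
```

```text
t 11.48 r 45.2 ang 179.9 drag -2.67 rad -3.15 fz 0.2 tcp [ 0.5156 -0.0311  0.1254] open 15.3
```

Emit:
{"fn": "play_rows", "kwargs": {
  "plan": [
    [0,-4,-7.4,0,10],
    [0,-2.6,-6.8,0,10],
    [0,-1.3,-7.8,0,10],
    [0,-0.1,-7.8,0,10],
    [0,0,0,0,10]
  ]
}}

```text
time_s: 11.9
tcp_pos: [0.5267, -0.0016, 0.1253]
tcp_rot: [0.326, 0.628, 0.326, -0.627]
force: [0.3, 0.3, 6.2]
opening: 0.0151
```

```bash
python3 -c "
from h import *
st()
im=snapshot('top')[:,:,::-1]
cv2.imwrite('pics/t14.png',cv2.resize(im[180:240,230:330],None,fx=8,fy=8,interpolation=cv2.INTER_CUBIC))
im=snapshot('scene')[:,:,::-1]
cv2.imwrite('pics/s14.png',cv2.resize(im[130:230,300:400],None,fx=6,fy=6,interpolation=cv2.INTER_CUBIC))
im=snapshot('wrist')[:,:,::-1]
cv2.imwrite('pics/w14.png',im)
st()"
```

```text
t 11.9 r 45.2 ang 139.1 drag -0.4 rad 0.0 fz 6.2 tcp [ 0.5267 -0.0016  0.1253] open 15.1
t 12.05 r 45.1 ang 139.2 drag -0.97 rad 0.1 fz 5.9 tcp [ 0.5267 -0.0017  0.1253] open 15.3
```

View pics/t14.png

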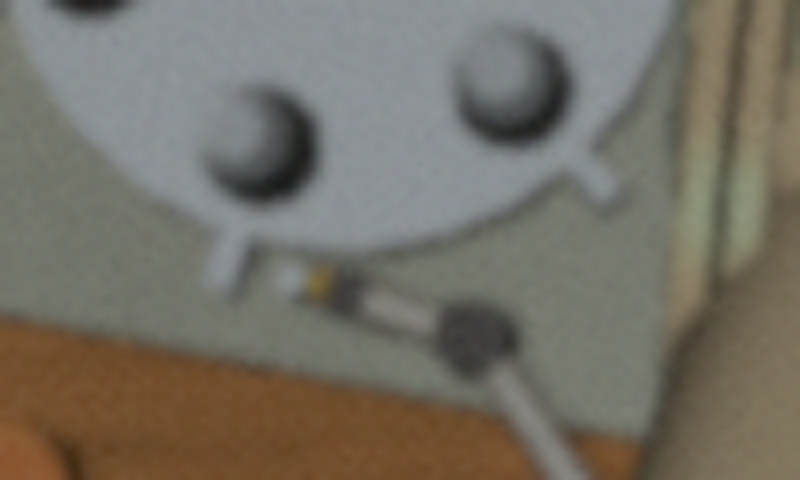

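View pics/s14.png

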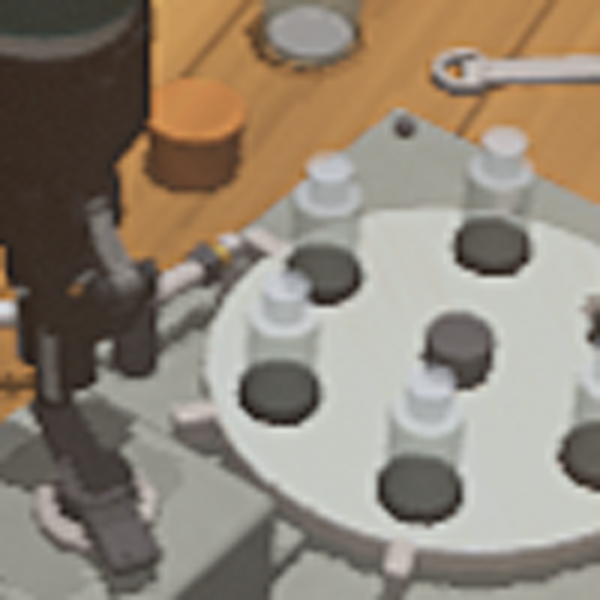

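```bash
python3 -c "
from h import *
steps(140,12,5);steps(80,5,26)"
```

```text
128 [ 1.79 -9.24]
116 [ 3.67 -8.66]
104 [ 5.39 -7.71]
92 [ 6.87 -6.42]
80 [ 8.06 -4.85]
75 [ 3.63 -1.51]
70 [ 3.74 -1.18]
65 [ 3.83 -0.85]
60 [ 3.89 -0.52]
55 [ 3.92 -0.18]
50 [3.92 0.17]
45 [3.89 0.51]
40 [3.83 0.85]
35 [3.75 1.18]
30 [3.63 1.5 ]
25 [3.48 1.81]
20 [3.31 2.11]
15 [3.12 2.39]
10 [2.9  2.65]
5 [2.66 2.89]
0 [2.39 3.11]
-5 [2.11 3.31]
-10 [1.82 3.48]
-15 [1.51 3.63]
-20 [1.18 3.74]
-25 [0.85 3.83]
-30 [0.52 3.89]
-35 [0.18 3.92]
-40 [-0.17  3.92]
-45 [-0.51  3.89]
-50 [-0.85  3.83]
```

Emit:
{"fn": "play_rows", "kwargs": {
  "plan": [
    [0,1.8,-9.2,0,10],
    [0,3.7,-8.7,0,10],
    [0,5.4,-7.7,0,10],
    [0,0,0,0,10]
  ]
}}

```text
time_s: 12.38
tcp_pos: [0.551, 0.0129, 0.1253]
tcp_rot: [0.326, 0.628, 0.326, -0.627]
force: [1.5, 0.5, 5.5]
opening: 0.0155
```

```bash
python3 -c "
from h import *
st()"
```

```text
t 12.38 r 45.1 ang 102.5 drag -1.57 rad 0.12 fz 5.5 tcp [0.551  0.0129 0.1253] open 15.5
```

Emit:
{"fn": "play_rows", "kwargs": {
  "plan": [
    [0,3.4,-3.2,0,10],
    [0,3.5,-3.2,0,10],
    [0,4,-2.5,0,10],
    [0,4.1,-2.4,0,10],
    [0,0,0,0,10]
  ]
}}

```text
time_s: 12.8
tcp_pos: [0.5686, 0.0132, 0.1253]
tcp_rot: [-0.326, -0.627, -0.326, 0.627]
force: [-0.2, -0.4, 6.4]
opening: 0.0155
```

```bash
python3 -c "
from h import *
st()
im=snapshot('top')[:,:,::-1]
cv2.imwrite('pics/t15.png',cv2.resize(im[180:240,230:330],None,fx=8,fy=8,interpolation=cv2.INTER_CUBIC))
st()"
```

```text
t 12.8 r 45.1 ang 80.0 drag 0.1 rad -0.4 fz 6.4 tcp [0.5686 0.0132 0.1253] open 15.5
t 12.85 r 45.1 ang 80.0 drag 0.76 rad -0.04 fz 5.8 tcp [0.5686 0.0132 0.1253] open 15.4
```

View pics/t15.png

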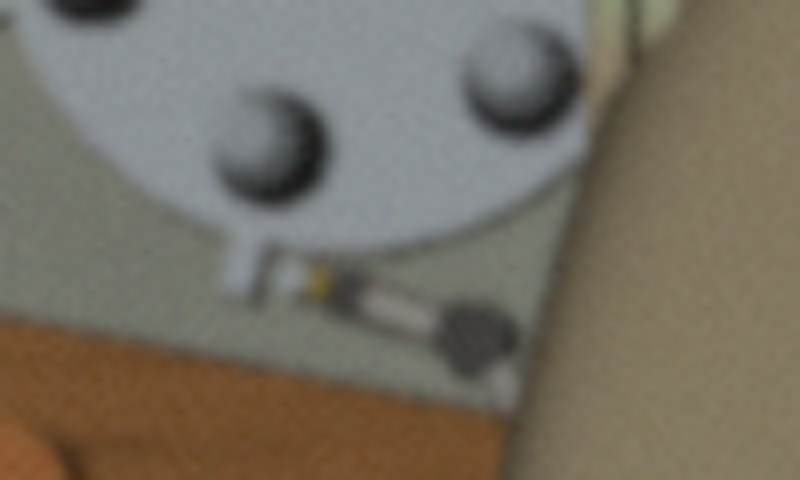

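Emit:
{"fn": "play_rows", "kwargs": {
  "plan": [
    [0,1.8,-0.8,0,10],
    [0,1.8,-0.8,0,10],
    [0,1.9,-0.6,0,10],
    [0,1.9,-0.6,0,10]
  ]
}}

```text
time_s: 13.18
tcp_pos: [0.5751, 0.0116, 0.1253]
tcp_rot: [-0.325, -0.627, -0.327, 0.628]
force: [-3.0, 0.2, 8.1]
opening: 0.0154
```

```bash
python3 -c "
from h import *
st()"
```

```text
t 13.18 r 45.1 ang 71.5 drag 2.93 rad -0.77 fz 8.1 tcp [0.5751 0.0116 0.1253] open 15.4
```

Emit:
{"fn": "play_rows", "kwargs": {
  "plan": [
    [0,1.9,-0.4,0,10],
    [0,1.9,-0.4,0,10],
    [0,1.9,-0.3,0,10],
    [0,2,-0.2,0,10]
  ]
}}

```text
time_s: 13.52
tcp_pos: [0.5823, 0.0085, 0.1253]
tcp_rot: [-0.325, -0.627, -0.327, 0.628]
force: [-2.0, 1.7, 8.2]
opening: 0.0151
```

```bash
python3 -c "
from h import *
st()"
```

```text
t 13.52 r 45.1 ang 61.6 drag 2.59 rad 0.57 fz 8.2 tcp [0.5823 0.0085 0.1253] open 15.1
```

Emit:
{"fn": "play_rows", "kwargs": {
  "plan": [
    [0,1.3,-0.1,0,10],
    [0,1.3,-0.1,0,10],
    [0,1.3,0,0,10]
  ]
}}

```text
time_s: 13.77
tcp_pos: [0.5856, 0.0065, 0.1253]
tcp_rot: [-0.325, -0.627, -0.327, 0.628]
force: [-2.1, 1.2, 7.6]
opening: 0.0148
```

```bash
python3 -c "
from h import *
st()"
```

```text
t 13.77 r 45.1 ang 56.6 drag 2.4 rad -0.15 fz 7.6 tcp [0.5856 0.0065 0.1253] open 14.8
```

Emit:
{"fn": "play_rows", "kwargs": {
  "plan": [
    [0,1.3,0.1,0,10],
    [0,1.3,0,0,10],
    [0,1.3,0.1,0,10]
  ]
}}

```text
time_s: 14.02
tcp_pos: [0.5888, 0.0041, 0.1253]
tcp_rot: [-0.325, -0.627, -0.327, 0.627]
force: [-1.5, 2.3, 7.9]
opening: 0.0158
```

```bash
python3 -c "
from h import *
st()"
```

```text
t 14.02 r 45.1 ang 51.6 drag 2.57 rad 0.84 fz 7.9 tcp [0.5888 0.0041 0.1253] open 15.8
```

Emit:
{"fn": "play_rows", "kwargs": {
  "plan": [
    [0,1.3,0.1,0,10],
    [0,1.3,0.2,0,10],
    [0,1.3,0.2,0,10]
  ]
}}

```text
time_s: 14.27
tcp_pos: [0.5917, 0.0016, 0.1253]
tcp_rot: [-0.325, -0.627, -0.327, 0.627]
force: [-1.8, 1.9, 7.2]
opening: 0.0152
```

```bash
python3 -c "
from h import *
st()
im=snapshot('top')[:,:,::-1]
cv2.imwrite('pics/t16.png',cv2.resize(im[180:240,230:330],None,fx=8,fy=8,interpolation=cv2.INTER_CUBIC))"
```

```text
t 14.27 r 45.1 ang 46.6 drag 2.59 rad 0.1 fz 7.2 tcp [0.5917 0.0016 0.1253] open 15.2
```

View pics/t16.png

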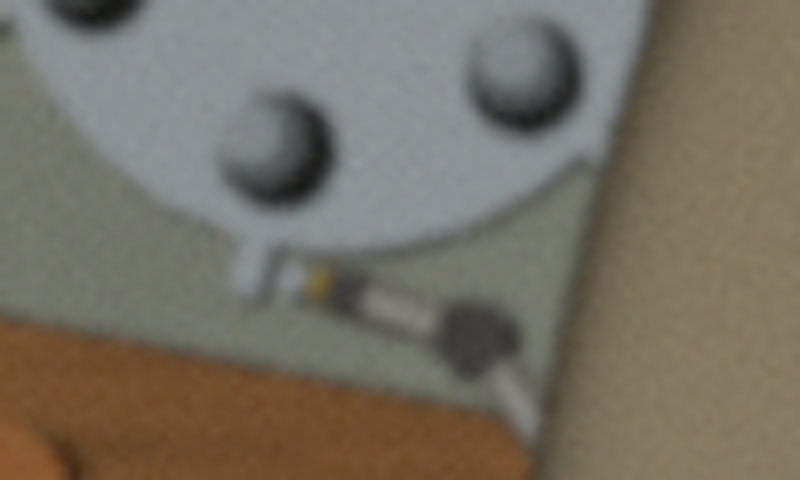

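Emit:
{"fn": "play_rows", "kwargs": {
  "plan": [
    [0,1.3,0.2,0,10],
    [0,1.3,0.3,0,10],
    [0,1.3,0.3,0,10]
  ]
}}

```text
time_s: 14.57
tcp_pos: [0.5945, -0.0013, 0.1253]
tcp_rot: [0.325, 0.627, 0.327, -0.627]
force: [-1.3, 2.7, 8.4]
opening: 0.0152
```

```bash
python3 -c "
from h import *
st()"
```

```text
t 14.57 r 45.1 ang 41.6 drag 2.86 rad 0.79 fz 8.4 tcp [ 0.5945 -0.0013  0.1253] open 15.2
```

Emit:
{"fn": "play_rows", "kwargs": {
  "plan": [
    [0,1.3,0.4,0,10],
    [0,1.2,0.4,0,10],
    [0,1.2,0.4,0,10]
  ]
}}

```text
time_s: 14.82
tcp_pos: [0.597, -0.0043, 0.1253]
tcp_rot: [0.325, 0.628, 0.327, -0.627]
force: [-0.9, 3.1, 7.1]
opening: 0.0157
```

```bash
python3 -c "
from h import *
st()"
```

```text
t 14.82 r 45.1 ang 36.6 drag 3.04 rad 1.16 fz 7.1 tcp [ 0.597  -0.0043  0.1253] open 15.7
```

Emit:
{"fn": "play_rows", "kwargs": {
  "plan": [
    [0,1.2,0.5,0,10],
    [0,1.2,0.5,0,10],
    [0,1.2,0.5,0,10]
  ]
}}

```text
time_s: 15.07
tcp_pos: [0.5991, -0.0076, 0.1253]
tcp_rot: [0.325, 0.628, 0.327, -0.627]
force: [-1.5, 2.1, 7.8]
opening: 0.0151
```

```bash
python3 -c "
from h import *
st()"
```

```text
t 15.07 r 45.0 ang 31.7 drag 2.56 rad -0.24 fz 7.8 tcp [ 0.5991 -0.0076  0.1253] open 15.1
```

Emit:
{"fn": "play_rows", "kwargs": {
  "plan": [
    [0,1.2,0.6,0,10],
    [0,1.2,0.6,0,10],
    [0,1.1,0.6,0,10]
  ]
}}

```text
time_s: 15.32
tcp_pos: [0.6011, -0.011, 0.1253]
tcp_rot: [0.325, 0.628, 0.327, -0.627]
force: [-0.1, 2.7, 6.4]
opening: 0.0152
```

```bash
python3 -c "
from h import *
st()"
```

```text
t 15.32 r 45.0 ang 26.6 drag 2.43 rad 1.11 fz 6.4 tcp [ 0.6011 -0.011   0.1253] open 15.2
```

Emit:
{"fn": "play_rows", "kwargs": {
  "plan": [
    [0,1.1,0.7,0,10],
    [0,1.1,0.7,0,10],
    [0,1.1,0.7,0,10]
  ]
}}

```text
time_s: 15.57
tcp_pos: [0.6026, -0.0146, 0.1253]
tcp_rot: [0.325, 0.628, 0.327, -0.627]
force: [-0.2, 2.7, 7.3]
opening: 0.0148
```

```bash
python3 -c "
from h import *
st()
im=snapshot('top')[:,:,::-1]
cv2.imwrite('pics/t17.png',cv2.resize(im[180:240,230:330],None,fx=8,fy=8,interpolation=cv2.INTER_CUBIC))"
```

```text
t 15.57 r 45.0 ang 21.6 drag 2.57 rad 0.75 fz 7.3 tcp [ 0.6026 -0.0146  0.1253] open 14.8
```

View pics/t17.png

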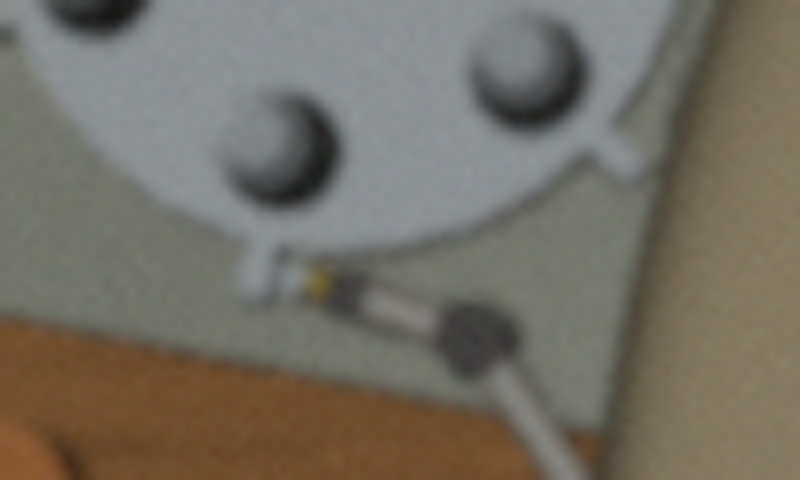

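Emit:
{"fn": "play_rows", "kwargs": {
  "plan": [
    [0,1,0.8,0,10],
    [0,1,0.8,0,10]
  ]
}}

```text
time_s: 15.78
tcp_pos: [0.6035, -0.017, 0.1253]
tcp_rot: [0.325, 0.628, 0.327, -0.627]
force: [-0.3, 2.8, 5.9]
opening: 0.0152
```

```bash
python3 -c "
from h import *
st()"
```

```text
t 15.78 r 45.0 ang 18.4 drag 2.74 rad 0.58 fz 5.9 tcp [ 0.6035 -0.017   0.1253] open 15.2
```

Emit:
{"fn": "play_rows", "kwargs": {
  "plan": [
    [0,1,0.8,0,10],
    [0,1,0.9,0,10]
  ]
}}

```text
time_s: 15.95
tcp_pos: [0.6043, -0.0195, 0.1253]
tcp_rot: [0.325, 0.628, 0.327, -0.627]
force: [0.3, 3.9, 5.5]
opening: 0.0153
```

```bash
python3 -c "
from h import *
st()"
```

```text
t 15.95 r 45.0 ang 15.0 drag 3.72 rad 1.32 fz 5.5 tcp [ 0.6043 -0.0195  0.1253] open 15.3
```

Emit:
{"fn": "play_rows", "kwargs": {
  "plan": [
    [0,0.5,0.4,0,10],
    [0,0.5,0.5,0,10]
  ]
}}

```text
time_s: 16.12
tcp_pos: [0.6046, -0.0209, 0.1253]
tcp_rot: [0.325, 0.628, 0.327, -0.627]
force: [0.7, 3.1, 6.1]
opening: 0.0154
```

```bash
python3 -c "
from h import *
st()"
```

```text
t 16.12 r 45.0 ang 13.2 drag 2.85 rad 1.4 fz 6.1 tcp [ 0.6046 -0.0209  0.1253] open 15.4
```

Emit:
{"fn": "play_rows", "kwargs": {
  "plan": [
    [0,0.9,0.9,0,10],
    [0,0.9,0.9,0,10]
  ]
}}

```text
time_s: 16.28
tcp_pos: [0.6051, -0.0234, 0.1253]
tcp_rot: [0.325, 0.628, 0.327, -0.627]
force: [0.7, 2.1, 5.5]
opening: 0.0151
```

```bash
python3 -c "
from h import *
st()"
```

```text
t 16.28 r 45.0 ang 10.0 drag 1.96 rad 1.09 fz 5.5 tcp [ 0.6051 -0.0234  0.1253] open 15.1
```

Emit:
{"fn": "play_rows", "kwargs": {
  "plan": [
    [0,0.9,0.9,0,10],
    [0,0.9,0.9,0,10]
  ]
}}

```text
time_s: 16.45
tcp_pos: [0.6055, -0.0259, 0.1253]
tcp_rot: [0.325, 0.628, 0.327, -0.627]
force: [0.3, 2.7, 5.6]
opening: 0.0152
```

```bash
python3 -c "
from h import *
st()"
```

```text
t 16.45 r 45.0 ang 6.8 drag 2.66 rad 0.64 fz 5.6 tcp [ 0.6055 -0.0259  0.1253] open 15.2
```

Emit:
{"fn": "play_rows", "kwargs": {
  "plan": [
    [0,0.9,1,0,10],
    [0,0.8,1,0,10]
  ]
}}

```text
time_s: 16.62
tcp_pos: [0.6057, -0.0285, 0.1253]
tcp_rot: [0.325, 0.628, 0.327, -0.627]
force: [-0.6, 2.7, 5.6]
opening: 0.0155
```

```bash
python3 -c "
from h import *
st()"
```

```text
t 16.62 r 45.0 ang 3.4 drag 2.72 rad -0.46 fz 5.6 tcp [ 0.6057 -0.0285  0.1253] open 15.5
```

Emit:
{"fn": "play_rows", "kwargs": {
  "plan": [
    [0,0.8,1,0,10],
    [0,0.8,1.1,0,10]
  ]
}}

```text
time_s: 16.78
tcp_pos: [0.6058, -0.0312, 0.1253]
tcp_rot: [0.325, 0.628, 0.327, -0.627]
force: [-0.1, 3.2, 5.4]
opening: 0.0152
```

```bash
python3 -c "
from h import *
st()"
```

```text
t 16.78 r 45.0 ang 0.0 drag 3.24 rad -0.06 fz 5.4 tcp [ 0.6058 -0.0312  0.1253] open 15.2
```

Emit:
{"fn": "play_rows", "kwargs": {
  "plan": [
    [0,0.7,1.1,0,10],
    [0,0.7,1.1,0,10]
  ]
}}

```text
time_s: 16.95
tcp_pos: [0.6057, -0.0338, 0.1253]
tcp_rot: [0.325, 0.628, 0.327, -0.627]
force: [0.4, 2.3, 4.8]
opening: 0.0151
```

```bash
python3 -c "
from h import *
st()
im=snapshot('top')[:,:,::-1]
cv2.imwrite('pics/t18.png',cv2.resize(im[180:240,230:330],None,fx=8,fy=8,interpolation=cv2.INTER_CUBIC))"
```

```text
t 16.95 r 45.0 ang -3.3 drag 2.28 rad 0.25 fz 4.8 tcp [ 0.6057 -0.0338  0.1253] open 15.1
```

View pics/t18.png

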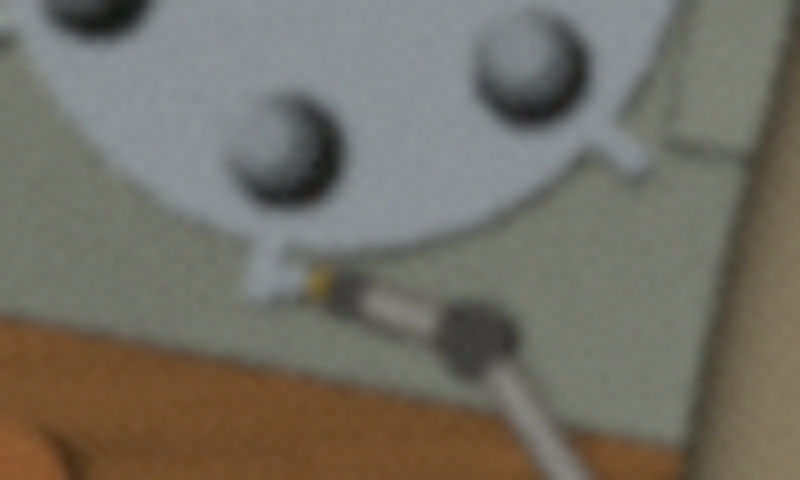

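Emit:
{"fn": "play_rows", "kwargs": {
  "plan": [
    [0,0.7,1.1,0,10],
    [0,0.4,0.7,0,10]
  ]
}}

```text
time_s: 17.17
tcp_pos: [0.6056, -0.0359, 0.1253]
tcp_rot: [0.325, 0.628, 0.327, -0.627]
force: [0.7, 3.5, 6.1]
opening: 0.0155
```

```bash
python3 -c "
from h import *
st()"
```

```text
t 17.17 r 45.0 ang -6.0 drag 3.5 rad 0.3 fz 6.1 tcp [ 0.6056 -0.0359  0.1253] open 15.5
```

Emit:
{"fn": "play_rows", "kwargs": {
  "plan": [
    [0,0.4,0.7,0,10],
    [0,0.4,0.7,0,10]
  ]
}}

```text
time_s: 17.33
tcp_pos: [0.6053, -0.0375, 0.1253]
tcp_rot: [0.325, 0.628, 0.327, -0.627]
force: [-0.7, 2.5, 6.2]
opening: 0.0155
```

```bash
python3 -c "
from h import *
st()"
```

```text
t 17.33 r 45.0 ang -8.0 drag 2.35 rad -1.0 fz 6.2 tcp [ 0.6053 -0.0375  0.1253] open 15.5
```

Emit:
{"fn": "play_rows", "kwargs": {
  "plan": [
    [0,0.6,1.1,0,10],
    [0,0.6,1.2,0,10]
  ]
}}

```text
time_s: 17.5
tcp_pos: [0.6049, -0.04, 0.1253]
tcp_rot: [0.325, 0.628, 0.327, -0.627]
force: [-1.2, 3.2, 6.6]
opening: 0.0152
```

```bash
python3 -c "
from h import *
st()"
```

```text
t 17.5 r 45.0 ang -11.2 drag 2.95 rad -1.8 fz 6.6 tcp [ 0.6049 -0.04    0.1253] open 15.2
```

Emit:
{"fn": "play_rows", "kwargs": {
  "plan": [
    [0,0.5,1.1,0,10],
    [0,0.4,1.1,0,10]
  ]
}}

```text
time_s: 17.67
tcp_pos: [0.6044, -0.0423, 0.1253]
tcp_rot: [0.325, 0.628, 0.327, -0.627]
force: [-0.5, 3.7, 6.5]
opening: 0.0152
```

```bash
python3 -c "
from h import *
st()"
```

```text
t 17.67 r 45.0 ang -14.3 drag 3.46 rad -1.44 fz 6.5 tcp [ 0.6044 -0.0423  0.1253] open 15.2
```

Emit:
{"fn": "play_rows", "kwargs": {
  "plan": [
    [0,0.4,1.1,0,10],
    [0,0.4,1.1,0,10]
  ]
}}

```text
time_s: 17.83
tcp_pos: [0.6038, -0.0446, 0.1253]
tcp_rot: [0.325, 0.628, 0.327, -0.627]
force: [-0.1, 2.6, 6.4]
opening: 0.0151
```

```bash
python3 -c "
from h import *
st()"
```

```text
t 17.83 r 45.0 ang -17.3 drag 2.47 rad -0.92 fz 6.4 tcp [ 0.6038 -0.0446  0.1253] open 15.1
```

Emit:
{"fn": "play_rows", "kwargs": {
  "plan": [
    [0,0.4,1.1,0,10],
    [0,0.3,1.1,0,10]
  ]
}}

```text
time_s: 18.0
tcp_pos: [0.6031, -0.0465, 0.1253]
tcp_rot: [0.325, 0.628, 0.327, -0.627]
force: [-0.4, 3.1, 5.6]
opening: 0.0154
```

```bash
python3 -c "
from h import *
st()"
```

```text
t 18.0 r 45.0 ang -19.9 drag 2.82 rad -1.45 fz 5.6 tcp [ 0.6031 -0.0465  0.1253] open 15.4
```

Emit:
{"fn": "play_rows", "kwargs": {
  "plan": [
    [0,0.3,1,0,10],
    [0,0,0,0,10]
  ]
}}

```text
time_s: 18.17
tcp_pos: [0.6028, -0.0474, 0.1253]
tcp_rot: [0.325, 0.628, 0.327, -0.627]
force: [-0.2, 3.8, 6.6]
opening: 0.0152
```

```bash
python3 -c "
from h import *
st()"
```

```text
t 18.17 r 45.0 ang -21.1 drag 3.49 rad -1.61 fz 6.6 tcp [ 0.6028 -0.0474  0.1253] open 15.2
```

Emit:
{"fn": "play_rows", "kwargs": {
  "plan": [
    [0,0.3,1,0,10],
    [0,0,0,0,10]
  ]
}}

```text
time_s: 18.33
tcp_pos: [0.6025, -0.0482, 0.1253]
tcp_rot: [0.325, 0.628, 0.328, -0.626]
force: [-0.3, 4.5, 6.7]
opening: 0.0154
```

```bash
python3 -c "
from h import *
st()"
```

```text
t 18.33 r 45.0 ang -22.1 drag 4.05 rad -2.0 fz 6.7 tcp [ 0.6025 -0.0482  0.1253] open 15.4
```

Emit:
{"fn": "play_rows", "kwargs": {
  "plan": [
    [0,0.3,1,0,10],
    [0,0,0,0,10]
  ]
}}

```text
time_s: 18.5
tcp_pos: [0.6022, -0.0489, 0.1253]
tcp_rot: [0.325, 0.628, 0.328, -0.626]
force: [-0.0, 4.8, 5.3]
opening: 0.0155
```

```bash
python3 -c "
from h import *
st()"
```

```text
t 18.5 r 45.0 ang -23.2 drag 4.35 rad -1.91 fz 5.3 tcp [ 0.6022 -0.0489  0.1253] open 15.5
```

Emit:
{"fn": "play_rows", "kwargs": {
  "plan": [
    [0,0.2,1,0,10],
    [0,0,0,0,10]
  ]
}}

```text
time_s: 18.67
tcp_pos: [0.6019, -0.0496, 0.1253]
tcp_rot: [0.325, 0.628, 0.328, -0.626]
force: [0.3, 5.2, 6.8]
opening: 0.0153
```

```bash
python3 -c "
from h import *
st()"
```

```text
t 18.67 r 45.0 ang -24.2 drag 4.85 rad -1.82 fz 6.8 tcp [ 0.6019 -0.0496  0.1253] open 15.3
```

Emit:
{"fn": "play_rows", "kwargs": {
  "plan": [
    [0,0.2,1,0,10],
    [0,0.2,1,0,10],
    [0,0,0,0,10]
  ]
}}

```text
time_s: 18.92
tcp_pos: [0.6011, -0.0511, 0.1253]
tcp_rot: [0.325, 0.629, 0.328, -0.626]
force: [0.4, 6.2, 6.7]
opening: 0.0152
```

```bash
python3 -c "
from h import *
st()"
```

```text
t 18.92 r 45.0 ang -26.3 drag 5.73 rad -2.41 fz 6.7 tcp [ 0.6011 -0.0511  0.1253] open 15.2
```

Emit:
{"fn": "play_rows", "kwargs": {
  "plan": [
    [0,0.2,1,0,10],
    [0,0.1,1,0,10],
    [0,0,0,0,10]
  ]
}}

```text
time_s: 19.17
tcp_pos: [0.6005, -0.0525, 0.1253]
tcp_rot: [0.325, 0.629, 0.329, -0.626]
force: [1.2, 7.0, 4.7]
opening: 0.0151
```

```bash
python3 -c "
from h import *
st()"
```

```text
t 19.17 r 45.0 ang -28.2 drag 6.77 rad -2.25 fz 4.7 tcp [ 0.6005 -0.0525  0.1253] open 15.1
```

Emit:
{"fn": "play_rows", "kwargs": {
  "plan": [
    [0,-0.1,-0.7,0,10],
    [0,-0.1,-0.7,0,10],
    [0,0,0,0,10]
  ]
}}

```text
time_s: 19.42
tcp_pos: [0.6005, -0.0524, 0.1253]
tcp_rot: [0.325, 0.628, 0.328, -0.627]
force: [-0.9, 4.5, 6.8]
opening: 0.0152
```

```bash
python3 -c "
from h import *
st()"
```

```text
t 19.42 r 45.0 ang -28.0 drag 3.59 rad -2.92 fz 6.8 tcp [ 0.6005 -0.0524  0.1253] open 15.2
```

Emit:
{"fn": "play_rows", "kwargs": {
  "plan": [
    [0,0,-0.7,0,10],
    [0,0,-0.6,0,10],
    [0,0,0,0,10]
  ]
}}

```text
time_s: 19.67
tcp_pos: [0.6009, -0.0517, 0.1253]
tcp_rot: [0.325, 0.628, 0.328, -0.627]
force: [-1.3, 3.4, 7.1]
opening: 0.0154
```

```bash
python3 -c "
from h import *
st()"
```

```text
t 19.67 r 45.0 ang -27.0 drag 2.42 rad -2.65 fz 7.1 tcp [ 0.6009 -0.0517  0.1253] open 15.4
```

Emit:
{"fn": "play_rows", "kwargs": {
  "plan": [
    [0,0,0,0,18],
    [0,0,0,0,24],
    [0,0,0,0,32],
    [0,0,0,0,40],
    [0,0,0,0,40]
  ]
}}

```text
time_s: 20.08
tcp_pos: [0.6008, -0.0533, 0.1242]
tcp_rot: [-0.326, -0.627, -0.326, 0.628]
force: [-0.1, 0.0, -0.5]
opening: 0.0399
```

```bash
python3 -c "
from h import *
st()
im=snapshot('wrist')[:,:,::-1]
cv2.imwrite('pics/w20.png',im)"
```

```text
t 20.08 r 45.7 ang -28.9 drag -0.03 rad -0.09 fz -0.5 tcp [ 0.6008 -0.0533  0.1242] open 39.9
```

View pics/w20.png

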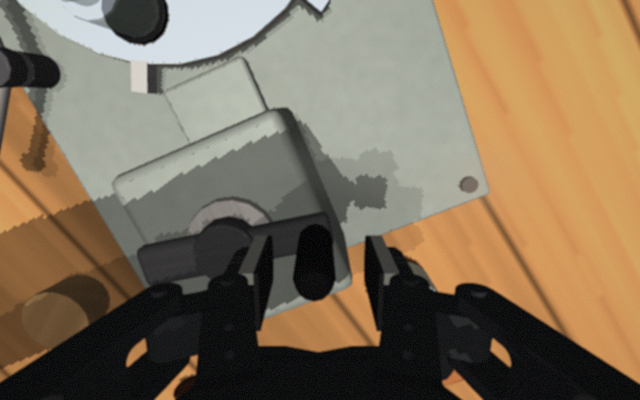

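Emit:
{"fn": "play_rows", "kwargs": {
  "plan": [
    [-25,0,0,0,40],
    [-41,0,0,0,40],
    [-41,0,0,0,40],
    [0,0,41,0,40],
    [0,0,41,0,40]
  ]
}}

```text
time_s: 20.55
tcp_pos: [0.5572, -0.1209, 0.236]
tcp_rot: [0.33, 0.629, 0.325, -0.625]
force: [-1.2, -0.9, -0.9]
opening: 0.0401
```

Emit:
{"fn": "play_rows", "kwargs": {
  "plan": [
    [0,0,41,0,40],
    [0,0,41,0,40],
    [0,0,0,0,40],
    [0,0,0,0,40]
  ]
}}

```text
time_s: 20.88
tcp_pos: [0.5059, -0.1891, 0.2319]
tcp_rot: [0.325, 0.628, 0.325, -0.628]
force: [0.4, 0.3, -0.4]
opening: 0.0399
```

```bash
python3 -c "
from h import *
st()
im=snapshot('top')[:,:,::-1]
cv2.imwrite('pics/t21.png',cv2.resize(im[95:255,190:400],None,fx=3.8,fy=3.7,interpolation=cv2.INTER_CUBIC))
cv2.imwrite('pics/t21c.png',cv2.resize(im[180:240,230:330],None,fx=8,fy=8,interpolation=cv2.INTER_CUBIC))
im=snapshot('scene')[:,:,::-1]
cv2.imwrite('pics/s21.png',cv2.resize(im[110:240,300:450],None,fx=5,fy=4.6,interpolation=cv2.INTER_CUBIC))"
```

```text
t 20.88 r 167.2 ang -109.2 drag 0.29 rad -0.45 fz -0.4 tcp [ 0.5059 -0.1891  0.2319] open 39.9
```

View pics/t21.png

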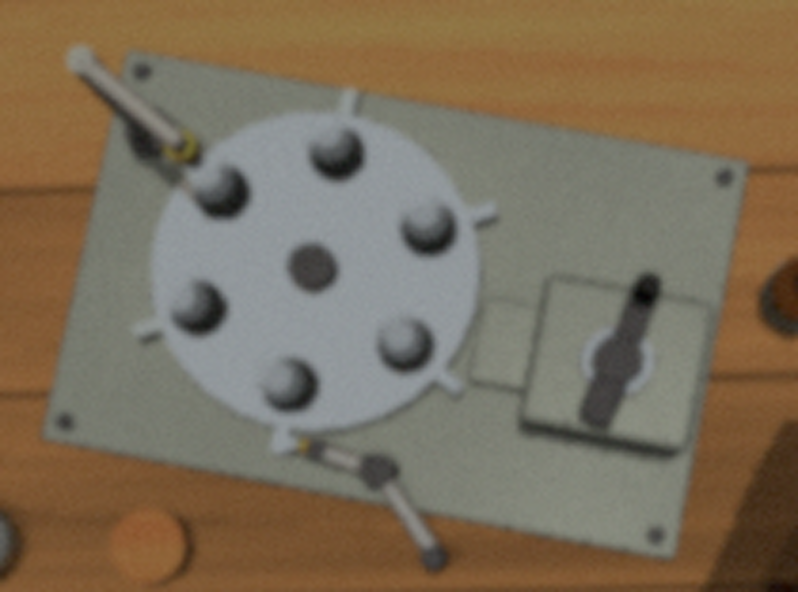

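View pics/t21c.png

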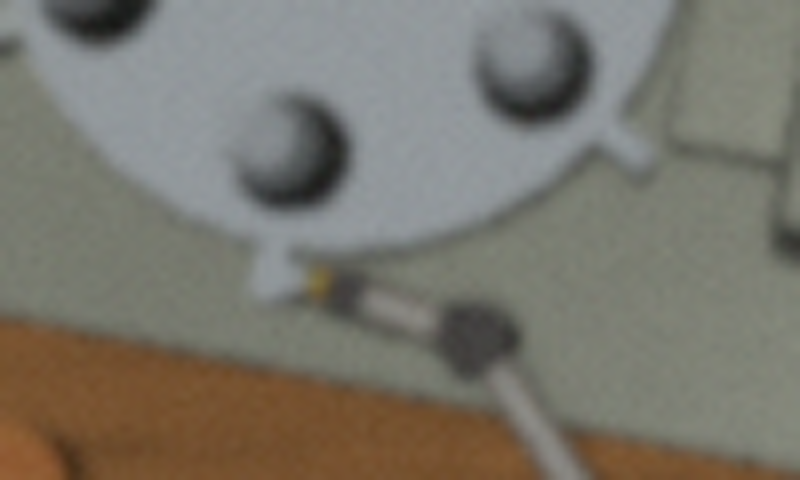

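View pics/s21.png

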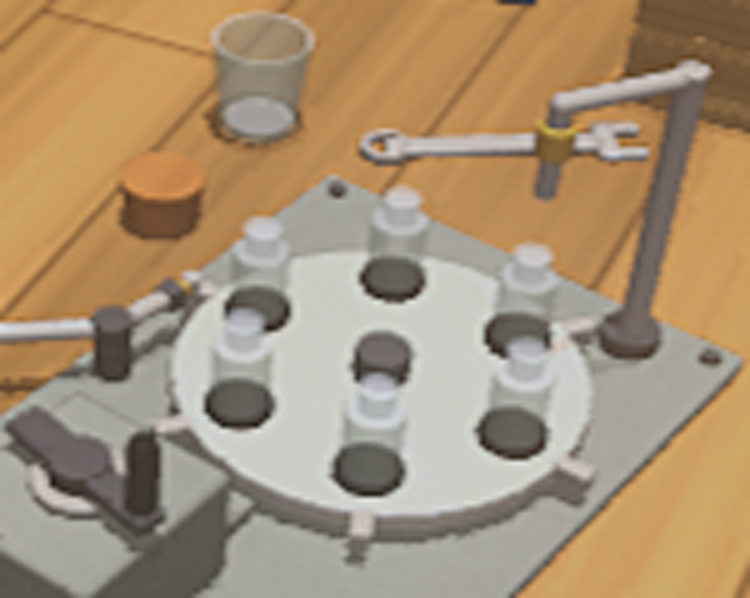

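```bash
python3 -c "
from h import *
S=lambda u,v:(300+(u+.5)/5-.5,110+(v+.5)/4.6-.5)
T=lambda u,v:(190+(u+.5)/3.8-.5,95+(v+.5)/3.7-.5)
print('spout',ray('scene',S(546,195),.145),'mouth',ray('scene',S(532,253),.102),'mouth top',ray('top',T(218,180),.102))
h=ray('top',T(433,556),.096)[:2];p=ray('top',T(377,470),.06)[:2];d=h-p
print(h,p,np.hypot(*d),np.degrees(np.arctan2(*d[::-1])),'home',-135-12.38)
p=ray('top',T(214,187),.085)[:2]-[.6333,.164];print(np.degrees(np.arctan2(*p[::-1])))
"
```

```text
spout [0.68966757 0.2275887  0.145     ] mouth [0.68775741 0.22867961 0.102     ] mouth top [0.68593304 0.21797984 0.102     ]
[0.43717216 0.08607896] [0.49482207 0.12336454] 0.06865658767953554 -147.10687735682205 home -147.38
49.14250005700285
```

```bash
python3 -c "
from h import *
T=lambda u,v:(190+(u+.5)/3.8-.5,95+(v+.5)/3.7-.5)
p=ray('top',T(648,286),.157)[:2];v=p-[.5608,-.0312];print(p,np.hypot(*v),np.degrees(np.arctan2(*v[::-1])))
im=cv2.imread('pics/t21.png')
a=snapshot('top')[:,:,::-1];cv2.imwrite('pics/t22.png',a)
print(hand_in()); st()"
```

```text
[ 0.60028757 -0.05005384] 0.043757688655558194 -25.52274119703803
the job is handed in; nothing more can be done
None
the job is handed in; nothing more can be done
```

View pics/t22.png

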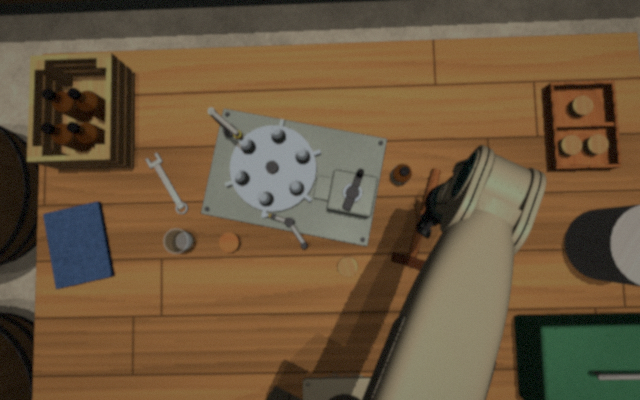

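I swung the stop lever in to its hard stop, wound the crank clockwise until the carousel came up on the stop, then let go, lifted clear and handed in at about 21 s.

**Stop lever:** it stopped moving at about 14 N on the handle. My last camera check put it within about 0.3° of home.

**Winding:** the running load was about 2.5–3 N. The last stretch was in steps of 1–4 mm. At the stop the load rose smoothly to 6.8 N, which by the given ratio is about 38 N on the stop, well under the 80 N limit. I eased the load off before opening the fingers.

**Last checks before hand-in:**
- The pictures show the tab against the nose.
- From the scene view the bottle mouth is about 2 mm from straight below the spout. The top view puts the mouth about 11 mm off in y from the scene view. I did not resolve that difference and took the scene view as the better one, because it shows both the mouth and the spout tip.
- The bystanders I could see in the last top picture look unmoved. The arm hides the sampling tube and part of the mallet there, but the arm never worked near them.

**Not measured:** the press left on the stop after letting go. The crank still stood about 5° past where the load began to rise, so I infer it is near the 20 N the worm can hold.

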